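Hold a plywood bracket flush on the tilted gluing jig

ROBOT

A 6-joint arm with a two-finger parallel gripper is mounted at the origin on the work surface. World frame = base frame: x ahead of the robot, y to its left, z up, the work surface at z = 0. Lengths are in m, angles in rad, forces in N, time in s.
With the tool pointing down it reaches from about 0.3 to 0.875 m from the base axis. Payload 4.2 kg.
Tool frame: the origin (TCP) lies midway between the tips of the shut fingers; the grasp point (between the pads) lies 19 mm behind it; z points along the fingers, y is the direction in which the jaws open and shut (so a half turn about z gives the same grasp; the last joint's range is limited). The gripper opens to 85 mm and grips with 20 to 120 N. Pads are 22 mm wide; open, the fingers measure 114 mm over their backs; the gripper's body (76 mm by 85 mm) begins 54 mm behind the grasp point. The pads swing forward as they close: fully open they stand 13 mm farther back than shut.
Start: joints at [-1.194, 0.32, 1.565, -0, 1.257, -0.02], TCP at [0.222, -0.53, 0.231] pointing down, gripper open.
Joint ranges: [-3.11, 3.11], [-0.84, 2.01], [0.21, 2.61], [-1.34, 4.49], [0.05, 2.63], [-2.56, 2.56]. Speed limits (rad/s): [2.57, 2.57, 3.14, 3.14, 3.14, 3.14].

INTERFACE

Orientations are given as a rotation vector (axis times angle).
In Python, from plant import * gives the robot as it stands. The module is installed in compiled form; this text tells all that it offers.
- The arm moves only by the tool apply_moves, never from a script. Its argument "increments" is a list that holds one entry, the list of rows, each a list of 7 numbers: the turn, a rotation vector about the tool's x, y, z in degrees, then the shift along the tool's x, y, z in mm, then the closure, from 0 (fully open) to 1 (shut). A call has exactly 10 rows; each row shifts and turns the commanded pose from where the row before left it, along the tool's axes as they then stand; what a row does not reach is not made up. A row lasts 1/12 s, in which the tool goes at most 41.7 mm and 7.16 degrees, less where a joint would pass 70% of its speed; a pose out of reach is approached as far as the arm can. A call is refused whole if a number of a shift passes 41.7 or a number of a turn 7.16, either way. A call with a gripper value outside its range is refused whole. The fingers move at their own pace and stop on an object; "force" is the grip in N (left out, the last holds). Time passes only in rows, so rows that do not move let the fingers close, or fill a call up. It gives the time, the measured TCP pose, the force and the opening at its end, in the units of the state.
- get_state(): the state, without advancing time (a new reading comes with each control period).
- read_camera(name): name is "scene" or "top"; returns a dict with "pixels" (480x640x3 uint8, red, green, blue), "camera_matrix" (3x3 intrinsics, pixels), "D" ([k1, k2, p1, p2, k3] as OpenCV has them; the pictures are not rectified), "rvec" (rotation vector, rad) and "tvec" (3), from world to camera coordinates, as OpenCV has them. Camera axes: x right, y down, z forward; pixel columns grow to the right and rows downward; lengths in m; the calibration is good to about 2 mm. A picture is of the moment at which its call begins. There is no depth.
- close_job(): hands the job in, once; it reports no verdict.
The state is a dict: "time": time; "joints": joint angles; "joint_vel": joint speeds; "effort": joint torques, N m; "eef_pos": TCP position; "eef_rot": TCP orientation; "force": force on the tool from outside, world axes, zero at the start; "wrist_torque": the same for the moment, N m; "grip_width": finger opening in m.
Only numpy, scipy, OpenCV 4.12 (cv2) and the standard library are available. Lean on these libraries where they do the work, as an engineer would, in place of code of your own. Each camera call takes 0.05 s, during which the arm holds its last target.

TASK

First push the tilting jig across the bench until its back sits square against the wooden stop rail. Then pick the plywood bracket up by its fin, tilt it to match the jig's sloping face, and press its foot flush on the middle of the face, inside the pencilled outline, its length running up the slope. Finish while still gripping it and pressing it there with a light steady push of about 10 N, as if glue were setting; leave everything else on the bench where it is.

Things in the scene. Friction and masses are not known exactly. Their poses are not given: they have to be found in the camera images.
- stop_rail: straight pale wooden batten screwed to the bench, 20 mm (x) x 240 mm (y) x 30 mm high. Origin: centre of its underside; its own x axis points away from the robot, square to its length; its near face is the plane x = -10 mm of its own frame
- jig: loose tilting jig, about 0.9 kg, 50 to 110 mm short of the rail: aluminium base 140 (x) x 110 (y) x 20 mm high with a sloping plywood face plate 130 x 110 x 10 mm on it. Origin: centre of the base's underside; x towards its back edge. The base's near side is upright, 20 mm high, at x = -70 mm; the face starts 5 mm behind it. Pushed low there it slides at under 12 N
- jig_back (a point): the middle of the bottom edge of the jig base's back side (70 mm along x from the jig's origin), with the jig's axes
- face_mid (a point): middle of the jig's sloping top surface, 65 mm up from its low, near edge (hinged there, clamped at a slope of 0.20 to 0.42 rad that differs every time, rising away from the robot; it does not give under 40 N). z: the surface's normal, x up the slope, y along the hinge. A pencilled outline of 84 (x) x 64 mm (y) is centred here
- bracket: loose plywood bracket, 60 g, lying foot down left or right of the jig: flat foot plate 80 (x) x 60 (y) x 8 mm and on it an upright fin 56 mm long (x), 12 mm thick (y), rising to 58 mm above the underside. Origin: centre of the underside; z up along the fin. Grip the fin across its 12 mm; it is the same turned by half a turn
- bolt_tray: open steel tray of bolts, 90 x 70 x 22 mm; a bystander, leave it alone
- mug: white mug, 80 mm wide, 85 mm tall; a bystander, leave it alone
- glue_bottle: white glue bottle with a nozzle, 56 mm wide, 135 mm tall; a bystander, leave it alone
- jar: orange jar, 72 mm wide, 100 mm tall; a bystander, leave it alone
- spray_can: grey spray can, 56 mm wide, 170 mm tall; a bystander, leave it alone
- ply_strip: thin plywood strip, 30 x 170 x 5 mm, lying behind the rail; a bystander, leave it alone
- screwdriver: screwdriver lying on the bench; a bystander, leave it alone

How it is judged:
By the outcome, as a careful person would: the job done as asked, in the order asked, and still so for the second after the job is handed in, while the arm keeps its last pose, push and grip.
It also fails if it takes over 67 s, if anything falls off the work surface, if the arm or the gripper's body presses on something with over 40 N, if the wrist force passes 120 N, or if a joint passes its speed limit or range.

## Working session

There is one attempt and no reset: what is moved stays moved. The work goes in short steps, Python scripts to look and compute and a tool call to move; the robot and the scene stay as the last step left them, time stands still between calls to the robot, and variables do not carry over. Pictures are saved under pics/ and viewed, and the job is handed in when it is done.

Besides the shell and the picture viewer there is one more tool, called after ">>>" by a JSON object that holds its "op" and its "data". apply_moves: Moves the arm, as the interface text tells. Its arguments: {"type":"object","properties":{"increments":{"type":"array","items":{"type":"array","items":{"type":"array","items":{"type":"number"}}}},"force":{"type":"number"}},"required":["increments"]}

```bash
mkdir -p pics; python3 - <<'E'
from plant import *
import cv2,pickle
print(get_state())
for n in ("scene","top"):
    c=read_camera(n); cv2.imwrite(f"pics/{n}0.png",c["pixels"][:,:,::-1]); pickle.dump(c,open(n+"0.pkl","wb"))
    print(n,c["camera_matrix"],c["D"],c["rvec"],c["tvec"])
E
```

```text
{'time': 0.0, 'joints': array([-1.19399578e+00,  3.20291623e-01,  1.56570052e+00,  3.74917663e-05,
        1.25742601e+00, -2.00457772e-02]), 'joint_vel': array([ 0.00116606,  0.00017586, -0.00019386,  0.00176621, -0.00030197,
        0.00036056]), 'effort': array([-3.45778853e-04, -4.15518630e+01, -2.34162480e+01,  6.23854930e-06,
        8.30831530e-03,  3.77103362e-06]), 'eef_pos': array([ 0.22204832, -0.52985714,  0.23047409]), 'eef_rot': array([-3.07818636e+00, -6.18909064e-01,  4.53410217e-04]), 'force': array([-0.11300737,  0.36199964,  0.01318535]), 'wrist_torque': array([ 0.01005974, -0.0167523 ,  0.00469727]), 'grip_width': 0.08555547409954954}
scene [[516.61974521   0.         319.08960606]
 [  0.         516.61974521 243.74412443]
 [  0.           0.           1.        ]] [-0.0165666  0.         0.         0.         0.       ] [ 0.68513767  2.7100467  -0.966834  ] [ 0.55803082 -0.15014016  1.2940787 ]
top [[601.87704597   0.         322.14445157]
 [  0.         601.87704597 227.4670018 ]
 [  0.           0.           1.        ]] [-0.01821928  0.          0.          0.          0.        ] [ 2.17665935 -2.17140239  0.12677509] [-0.0530468   0.64359436  1.5326448 ]
```

View pics/scene0.png

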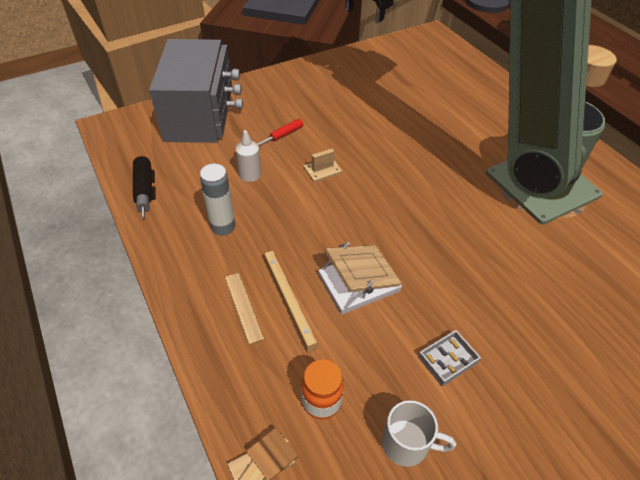

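View pics/top0.png

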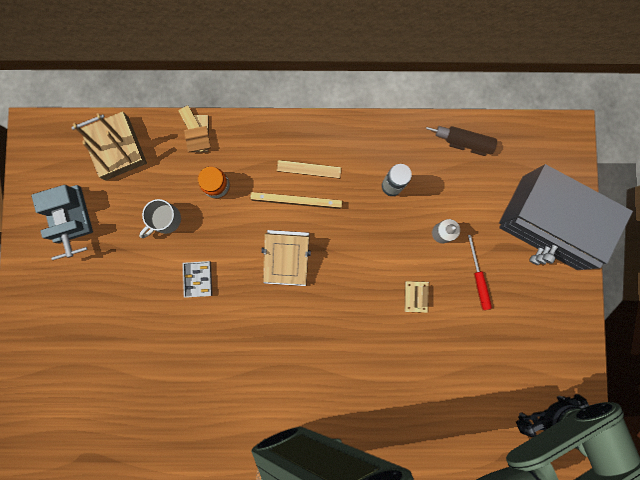

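Top view: rail from (251,197) to (342,205), jig about (287,258), bracket about (417,297). Scene view: jig (360,275), bracket (322,165). I'll zoom in on these.

```bash
python3 - <<'E'
import cv2
t=cv2.imread("pics/top0.png");s=cv2.imread("pics/scene0.png")
cv2.imwrite("pics/z1.png",cv2.resize(t[180:300,240:360],None,fx=5,fy=5,interpolation=cv2.INTER_CUBIC))
cv2.imwrite("pics/z2.png",cv2.resize(s[230:350,250:410],None,fx=5,fy=5,interpolation=cv2.INTER_CUBIC))
a=cv2.resize(t[270:325,390:445],None,fx=7,fy=7,interpolation=cv2.INTER_CUBIC)
b=cv2.resize(s[140:195,295:350],None,fx=7,fy=7,interpolation=cv2.INTER_CUBIC)
cv2.imwrite("pics/z3.png",cv2.hconcat([a,b]))
E
```

```text
(no output)
```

View pics/z1.png

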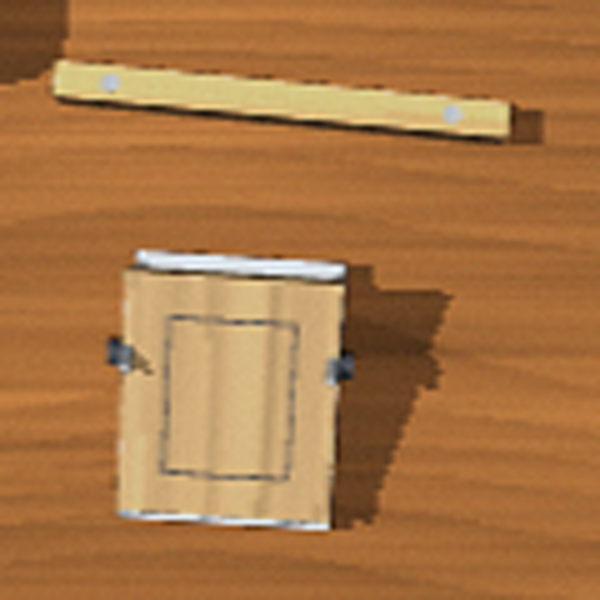

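View pics/z2.png

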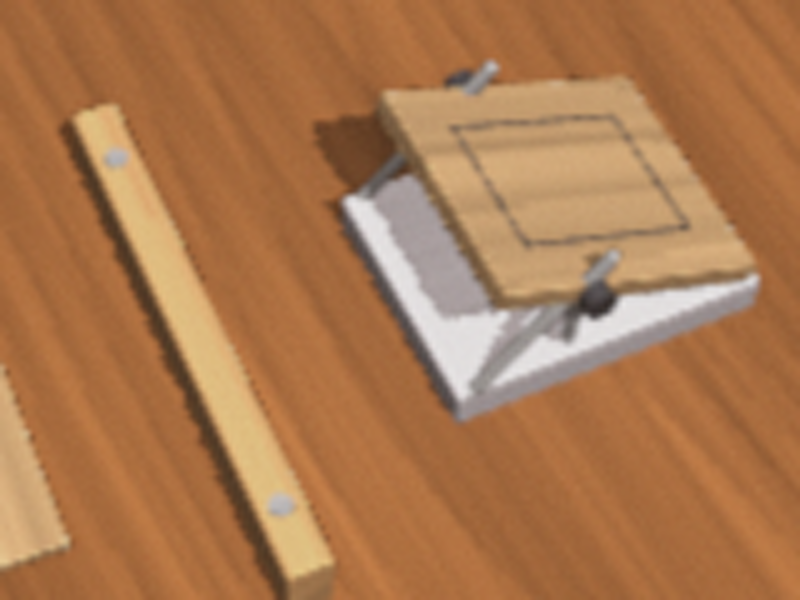

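View pics/z3.png

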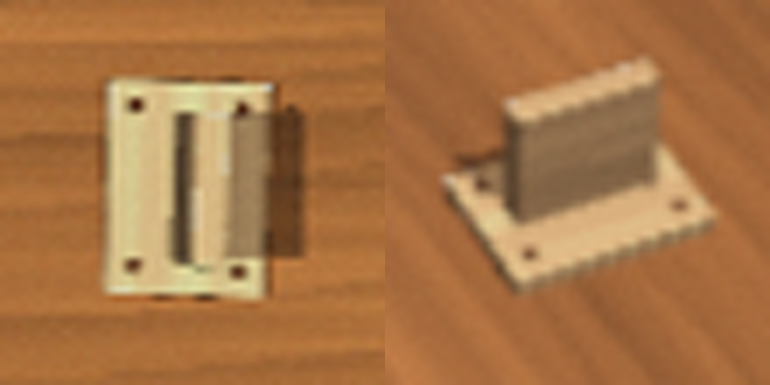

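```bash
cat > fit.py <<'E'
import numpy as np,cv2,pickle
from scipy.optimize import least_squares
C={n:pickle.load(open(n+"0.pkl","rb")) for n in("scene","top")}
def proj(n,P):
    c=C[n];return cv2.projectPoints(np.array(P,float),c["rvec"],c["tvec"],c["camera_matrix"],c["D"])[0][:,0]
def px(p,f,o): return (np.array(p,float)+.5)/f-.5+np.array(o)
def T(x,y,th,P):
    P=np.array(P,float);c,s=np.cos(th),np.sin(th)
    return np.c_[x+c*P[:,0]-s*P[:,1],y+s*P[:,0]+c*P[:,1],P[:,2]]
def fit(model,obs,x0,name):
    f=lambda q:np.concatenate([(proj(n,model(q,n))-o).ravel() for n,o in obs.items()])
    r=least_squares(f,x0,loss="soft_l1");print(name,np.round(r.x,4),"rms px",np.sqrt(np.mean(f(r.x)**2)).round(2));print(np.round(f(r.x).reshape(-1,2),1).tolist())
    for n in obs:  # single view too
        g=lambda q:(proj(n,model(q,n))-obs[n]).ravel();q=least_squares(g,r.x).x;print("  only",n,np.round(q,4))
    return r.x
E
cat > f0.py <<'E'
from fit import *
o1=(240,180);o2=(250,230)
R=np.array([[10,120,30],[10,-120,30],[-10,-120,30],[-10,120,30]])/1e3
obs={"top":px([(57,62),(511,101),(509,135),(54,97)],5,o1),"scene":px([(288,572),(72,118),(118,103),(330,562)],5,o2)}
rail=fit(lambda q,n:T(*q,R),obs,[.65,0,0],"rail")
def J(q,n):
    x,y,th,s,xe,h=q
    def F(u,v):return [xe+u*np.cos(s),v,h+u*np.sin(s)]
    O=[F(.107,.032),F(.107,-.032),F(.023,-.032),F(.023,.032)]
    L=[F(.13,.055),F(.13,-.055),F(0,-.055),F(0,.055)]
    B=[[.07,.055,.02],[.07,-.055,.02]]
    if n=="scene": B+=[[-.07,.055,.02],[.07,.055,0],[-.07,.055,0]]
    return T(x,y,th,O+L+B)
obs={"top":px([(170,316),(298,324),(289,480),(162,471),(126,270),(345,283),(329,522),(121,514),(137,252),(345,265)],5,o1),
"scene":px([(528,243),(452,127),(612,115),(688,228),(500,295),(380,92),(625,77),(753,268),(460,406),(343,200),(757,282),(460,420),(757,298)],5,o2)}
jig=fit(J,obs,[.5,0,0,.3,-.065,.03],"jig")
o3=(390,270);o4=(295,140)
def Bk(q,n):
    if n=="top":P=[[40,30,8],[40,-30,8],[-40,-30,8],[-40,30,8],[28,6,58],[28,-6,58],[-28,6,58],[-28,-6,58]]
    else:P=[[40,30,8],[40,-30,8],[-40,30,8],[28,6,58],[28,-6,58],[-28,6,58],[-28,-6,58]]
    return T(*q,np.array(P)/1e3)
off=385
obs={"top":px([(107,80),(272,85),(267,297),(104,293),(193,112),(232,112),(190,265),(228,265)],7,o3),
"scene":px([(520-off,282),(445-off,178),(716-off,210),(519-off,122),(506-off,103),(659-off,73),(645-off,58)],7,o4)}
fit(Bk,obs,[.4,-.3,0],"bracket")
a=rail[2];n=np.array([np.cos(a),np.sin(a)])
back=jig[:2]+.07*np.array([np.cos(jig[2]),np.sin(jig[2])])
print("gap",(rail[:2]-back)@n-.01,"yaw diff",rail[2]-jig[2],"lat",(back-rail[:2])@[-n[1],n[0]])
E
python3 f0.py
```

```text
rail [ 0.7169  0.0171 -0.0909] rms px 0.7
[[-0.2, -0.3], [0.2, 0.5], [-0.1, 1.2], [-0.4, 0.2], [-0.5, 1.6], [-0.7, -0.6], [-1.1, -0.4], [1.0, -0.2]]
  only top [ 0.718   0.0167 -0.0817]
  only scene [ 0.7161  0.0169 -0.0971]
jig [ 0.564   0.0421 -0.058   0.4059 -0.0649  0.0325] rms px 0.56
[[-0.2, 0.4], [-0.5, 0.3], [-0.3, 0.0], [0.2, 0.3], [-0.3, 0.4], [-0.4, 0.4], [0.2, 0.4], [-0.8, -0.5], [-0.0, 0.4], [0.2, 0.3], [-0.9, 0.4], [-0.5, 0.2], [-0.7, 0.3], [-0.6, 0.0], [0.9, -0.0], [-0.4, -0.3], [-0.3, -0.2], [0.5, -0.6], [-0.1, -1.2], [-0.4, -0.5], [1.0, -0.7], [-0.6, 1.3], [-0.4, 1.6]]
  only top [ 0.5649  0.0419 -0.0548  0.3676 -0.0657  0.0262]
  only scene [ 0.5637  0.042  -0.0583  0.4076 -0.0652  0.0317]
bracket [ 0.4642 -0.2993 -0.0252] rms px 0.5
[[0.3, 0.3], [-0.5, 0.2], [-0.0, 0.6], [0.4, 0.5], [0.4, 0.4], [-0.5, 0.5], [0.5, 0.7], [-0.2, 0.8], [-0.6, 0.3], [-0.6, 0.5], [-0.3, 0.9], [-0.4, 0.5], [-0.7, 0.3], [-0.1, 0.8], [-0.4, 0.1]]
  only top [ 0.4655 -0.2991 -0.0319]
  only scene [ 0.4624 -0.3004 -0.0128]
gap 0.07459047581210038 yaw diff -0.03290558019086817 lat 0.013408664903277976
```

```bash
cat > h.py <<'E'
from plant import *
import numpy as np
from scipy.spatial.transform import Rotation as Ro
def st():
    s=get_state();R=Ro.from_rotvec(s["eef_rot"]);
    print("t",round(s["time"],2),"pos",np.round(s["eef_pos"],4),"F",np.round(s["force"],1),"M",np.round(s["wrist_torque"],2),"w",round(s["grip_width"],4),"q",np.round(s["joints"],2))
    return s,R
def plan(p,Rt):
    s,R=st()
    print("turn deg (tool)",np.round(np.degrees((R.inv()*Rt).as_rotvec()),2),"shift in NEW frame mm",np.round(Rt.inv().apply(np.array(p)-s["eef_pos"])*1e3,1),"shift in OLD frame",np.round(R.inv().apply(np.array(p)-s["eef_pos"])*1e3,1))
def down(yaw): # tool z down, tool x along world heading yaw
    return Ro.from_matrix(np.c_[[np.cos(yaw),np.sin(yaw),0],[np.sin(yaw),-np.cos(yaw),0],[0,0,-1]])
E
python3 - <<'E'
from h import *
s,R=st();print(np.round(R.as_matrix(),3))
yaw=-.088
nm=np.array([.564,.0421])-.07*np.array([np.cos(-.058),np.sin(-.058)])
p=nm-.045*np.array([np.cos(yaw),np.sin(yaw)])
print(p)
plan([*p,.15],down(yaw));plan([*p,.15],down(yaw+np.pi))
E
```

```text
t 0.1 pos [ 0.2221 -0.5299  0.2306] F [-0.3  0.6  0.7] M [-0.05  0.04  0.02] w 0.0854 q [-1.19  0.32  1.57 -0.    1.26 -0.02]
[[ 0.922  0.386 -0.001]
 [ 0.386 -0.922  0.001]
 [ 0.    -0.002 -1.   ]]
[0.44929183 0.05011262]
t 0.1 pos [ 0.2221 -0.5299  0.2306] F [-0.3  0.6  0.7] M [-0.05  0.04  0.02] w 0.0854 q [-1.19  0.32  1.57 -0.    1.26 -0.02]
turn deg (tool) [-9.000e-02  2.000e-02  2.778e+01] shift in NEW frame mm [ 175.4 -597.8   80.6] shift in OLD frame [ 433.8 -447.    81.3]
t 0.1 pos [ 0.2221 -0.5299  0.2306] F [-0.3  0.6  0.7] M [-0.05  0.04  0.02] w 0.0854 q [-1.19  0.32  1.57 -0.    1.26 -0.02]
turn deg (tool) [-3.0000e-02 -1.2000e-01 -1.5222e+02] shift in NEW frame mm [-175.4  597.8   80.6] shift in OLD frame [ 433.8 -447.    81.3]
```

>>> {"op": "apply_moves", "data": {"increments": [[[0,0,6.95,0,0,0,0.3],[0,0,6.95,0,0,0,0.3],[0,0,6.95,0,0,0,0.3],[0,0,6.93,0,0,0,0.3],[0,0,0,11,-37.4,0,0.3],[0,0,0,11,-37.4,0,0.3],[0,0,0,11,-37.4,0,0.3],[0,0,0,11,-37.4,0,0.3],[0,0,0,11,-37.4,0,0.3],[0,0,0,11,-37.4,0,0.3]]], "force": 40}}

```text
time: 0.93
eef_pos: [0.3077, -0.3107, 0.231]
eef_rot: [-3.138, 0.139, 0.0]
force: [0.5, 0.3, -0.7]
grip_width: 0.0597
```

>>> {"op": "apply_moves", "data": {"increments": [[[0,0,0,11,-37.4,0,0.3],[0,0,0,11,-37.4,0,0.3],[0,0,0,11,-37.4,0,0.3],[0,0,0,11,-37.4,0,0.3],[0,0,0,11,-37.4,0,0.3],[0,0,0,11,-37.4,0,0.3],[0,0,0,11,-37.4,0,0.3],[0,0,0,11,-37.4,0,0.3],[0,0,0,11,-37.4,0,0.3],[0,0,0,0,0,0,0.3]]]}}

```text
time: 1.77
eef_pos: [0.4378, 0.0194, 0.2311]
eef_rot: [-3.136, 0.128, -0.002]
force: [0.9, -0.6, -0.2]
grip_width: 0.0597
```

```bash
python3 - <<'E'
from h import *
plan([.4493,.0501,.006],down(-.088))
E
```

```text
t 1.77 pos [0.4378 0.0194 0.2311] F [ 0.9 -0.6 -0.2] M [ 0.02 -0.01  0.02] w 0.0597 q [0.02 0.1  1.85 0.   1.19 1.67]
turn deg (tool) [-0.17 -0.06  0.38] shift in NEW frame mm [  8.8 -31.6 225.1] shift in OLD frame [  8.7 -30.8 225.2]
```

>>> {"op": "apply_moves", "data": {"increments": [[[0,0,0.4,8.8,-31.6,0,0.3],[0,0,0,0,0,35,0.3],[0,0,0,0,0,35,0.3],[0,0,0,0,0,35,0.3],[0,0,0,0,0,35,0.3],[0,0,0,0,0,35,0.3],[0,0,0,0,0,25,0.3],[0,0,0,0,0,14,0.3],[0,0,0,0,0,8,0.3],[0,0,0,0,0,3,0.3]]]}}

```text
time: 2.6
eef_pos: [0.4466, 0.0443, 0.0051]
eef_rot: [3.138, -0.15, -0.004]
force: [-0.2, -0.2, 1.1]
grip_width: 0.0598
```

```bash
python3 - <<'E'
from h import *
import cv2
plan([.4493,.0501,.006],down(-.088))
s=read_camera("scene")["pixels"][200:360,240:440,::-1];cv2.imwrite("pics/a1.png",cv2.resize(s,None,fx=4,fy=3.7,interpolation=cv2.INTER_CUBIC))
E
```

```text
t 2.6 pos [0.4466 0.0443 0.0051] F [-0.2 -0.2  1.1] M [-0.    0.    0.08] w 0.0598 q [ 0.07  0.41  2.14 -0.    0.6   1.74]
turn deg (tool) [ 0.03  0.15 -0.42] shift in NEW frame mm [ 2.1 -6.  -0.9] shift in OLD frame [ 2.1 -6.1 -0.9]
```

View pics/a1.png

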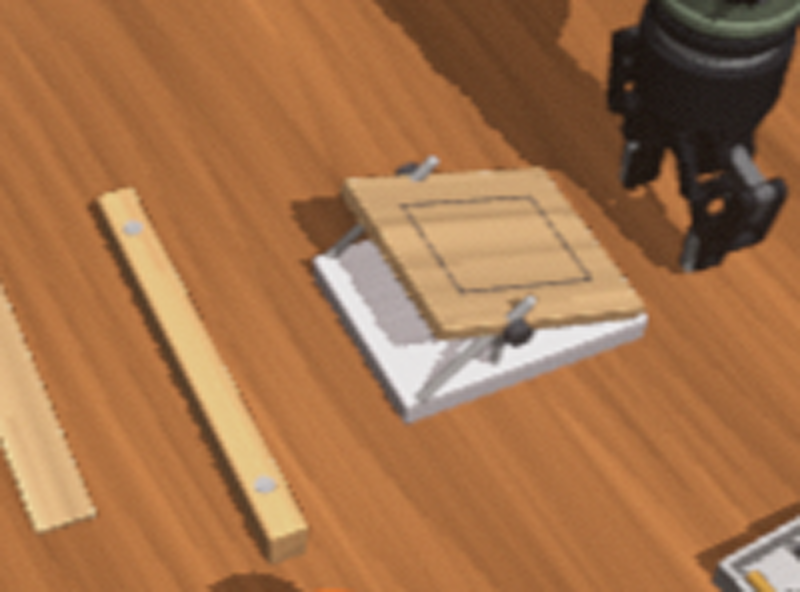

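>>> {"op": "apply_moves", "data": {"increments": [[[0,0,-0.4,2,-6,0,0.3],[0,0,0,12,0,0,0.3],[0,0,0,10,0,0,0.3],[0,0,0,5,0,0,0.3],[0,0,0,3,0,0,0.3],[0,0,0,3,0,0,0.3],[0,0,0,4,0,0,0.3],[0,0,0,5,0,0,0.3],[0,0,0,6,0,0,0.3],[0,0,0,6,0,0,0.3]]]}}

```text
time: 3.48
eef_pos: [0.4988, 0.0458, 0.0057]
eef_rot: [3.138, -0.138, -0.017]
force: [-9.5, 0.9, 5.5]
grip_width: 0.0597
```

```bash
python3 - <<'E'
from h import *
st()
E
```

```text
t 3.48 pos [0.4988 0.0458 0.0057] F [-9.5  0.9  5.5] M [0.16 1.35 0.01] w 0.0597 q [0.07 0.47 2.01 0.   0.67 1.73]
```

>>> {"op": "apply_moves", "data": {"increments": [[[0,0,0,6,0,0,0.3],[0,0,0,6,0,0,0.3],[0,0,0,6,0,0,0.3],[0,0,0,6,0,0,0.3],[0,0,0,6,0,0,0.3],[0,0,0,5,0,0,0.3],[0,0,0,4,0,0,0.3],[0,0,0,3,0,0,0.3],[0,0,0,2,0,0,0.3],[0,0,0,1,0,0,0.3]]]}}

```text
time: 4.32
eef_pos: [0.5439, 0.0417, 0.0057]
eef_rot: [3.138, -0.139, -0.016]
force: [-9.2, 1.3, 6.6]
grip_width: 0.0603
```

```bash
python3 - <<'E'
from h import *
import cv2
st()
s=read_camera("scene")["pixels"][200:360,240:440,::-1];cv2.imwrite("pics/a2.png",cv2.resize(s,None,fx=4,fy=3.7,interpolation=cv2.INTER_CUBIC))
E
```

```text
t 4.32 pos [0.5439 0.0417 0.0057] F [-9.2  1.3  6.6] M [0.13 1.37 0.02] w 0.0603 q [0.06 0.52 1.9  0.   0.73 1.71]
```

View pics/a2.png

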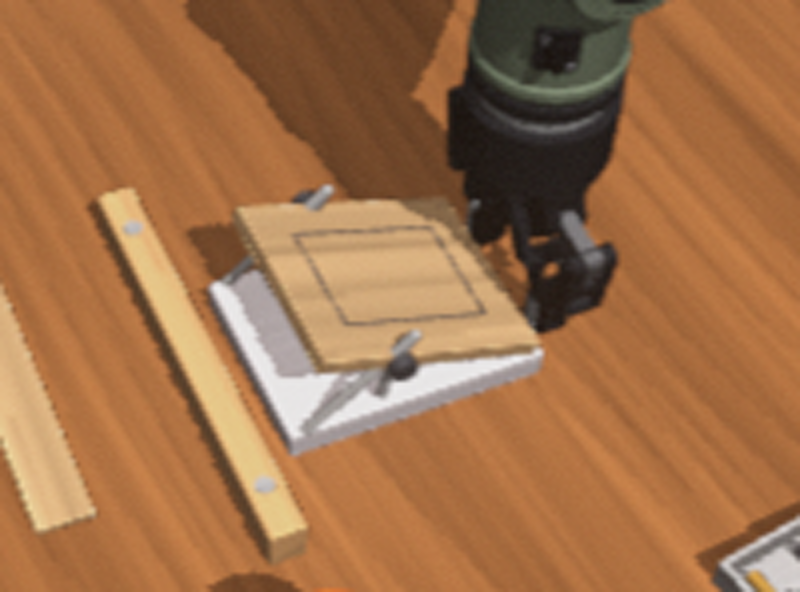

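>>> {"op": "apply_moves", "data": {"increments": [[[0,0,0,2,0,0,0.3],[0,0,0,2,0,0,0.3],[0,0,0,1.5,0,0,0.3],[0,0,0,1.5,0,0,0.3],[0,0,0,1,0,0,0.3],[0,0,0,1,0,0,0.3],[0,0,0,1,0,0,0.3],[0,0,0,1,0,0,0.3],[0,0,0,1,0,0,0.3],[0,0,0,0,0,0,0.3]]]}}

```text
time: 5.2
eef_pos: [0.556, 0.0407, 0.0057]
eef_rot: [3.138, -0.139, -0.016]
force: [-7.4, 1.1, 5.4]
grip_width: 0.0601
```

```bash
python3 - <<'E'
from h import *
import cv2
st()
s=read_camera("scene")["pixels"][200:360,240:440,::-1];cv2.imwrite("pics/a3.png",cv2.resize(s,None,fx=4,fy=3.7,interpolation=cv2.INTER_CUBIC))
E
```

```text
t 5.2 pos [0.556  0.0407 0.0057] F [-7.4  1.1  5.4] M [0.14 1.23 0.04] w 0.0601 q [0.05 0.53 1.88 0.   0.74 1.71]
```

View pics/a3.png

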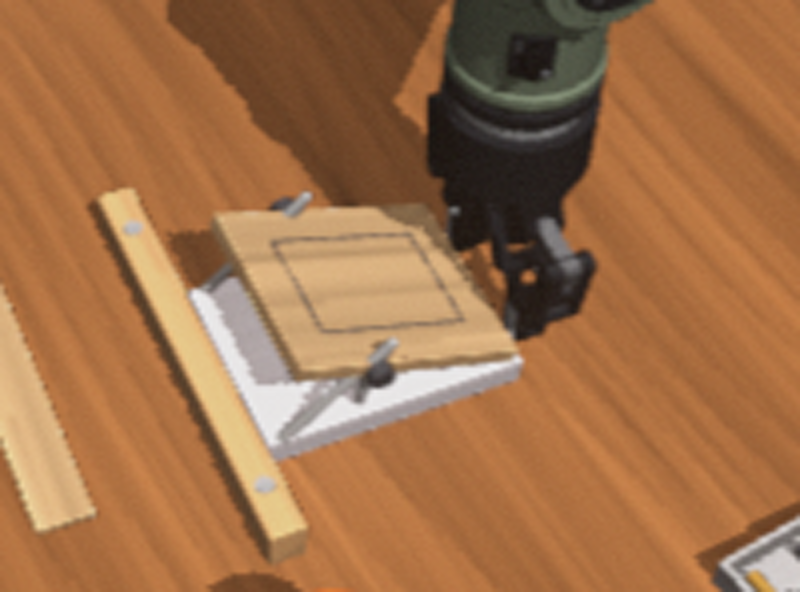

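>>> {"op": "apply_moves", "data": {"increments": [[[0,0,0,1,0,0,0.3],[0,0,0,1,0,0,0.3],[0,0,0,1,0,0,0.3],[0,0,0,1,0,0,0.3],[0,0,0,0.7,0,0,0.3],[0,0,0,0.7,0,0,0.3],[0,0,0,0,0,0,0.3],[0,0,0,0,0,0,0.3],[0,0,0,0,0,0,0.3],[0,0,0,0,0,0,0.3]]]}}

```text
time: 6.08
eef_pos: [0.5583, 0.0405, 0.0057]
eef_rot: [3.138, -0.139, -0.026]
force: [-14.5, 1.8, 11.6]
grip_width: 0.06
```

```bash
python3 - <<'E'
from h import *
st()
E
```

```text
t 6.08 pos [0.5583 0.0405 0.0057] F [-14.5   1.8  11.6] M [ 0.32  2.26 -0.05] w 0.06 q [0.05 0.54 1.87 0.   0.76 1.71]
```

>>> {"op": "apply_moves", "data": {"increments": [[[0,0,0,0.8,0,0,0.3],[0,0,0,0.8,0,0,0.3],[0,0,0,0.8,0,0,0.3],[0,0,0,0,0,0,0.3],[0,0,0,0,0,0,0.3],[0,0,0,0,0,0,0.3],[0,0,0,0,0,0,0.3],[0,0,0,0,0,0,0.3],[0,0,0,0,0,0,0.3],[0,0,0,0,0,0,0.3]]]}}

```text
time: 6.92
eef_pos: [0.5582, 0.0405, 0.0057]
eef_rot: [3.138, -0.139, -0.034]
force: [-18.9, 3.2, 15.1]
grip_width: 0.0596
```

```bash
python3 - <<'E'
from h import *
import cv2
st()
s=read_camera("scene")["pixels"][230:330,260:400,::-1];cv2.imwrite("pics/a4.png",cv2.resize(s,None,fx=5.7,fy=5.7,interpolation=cv2.INTER_CUBIC))
E
```

```text
t 6.92 pos [0.5582 0.0405 0.0057] F [-18.9   3.2  15.1] M [ 0.47  2.98 -0.01] w 0.0596 q [0.05 0.54 1.86 0.   0.76 1.71]
```

View pics/a4.png

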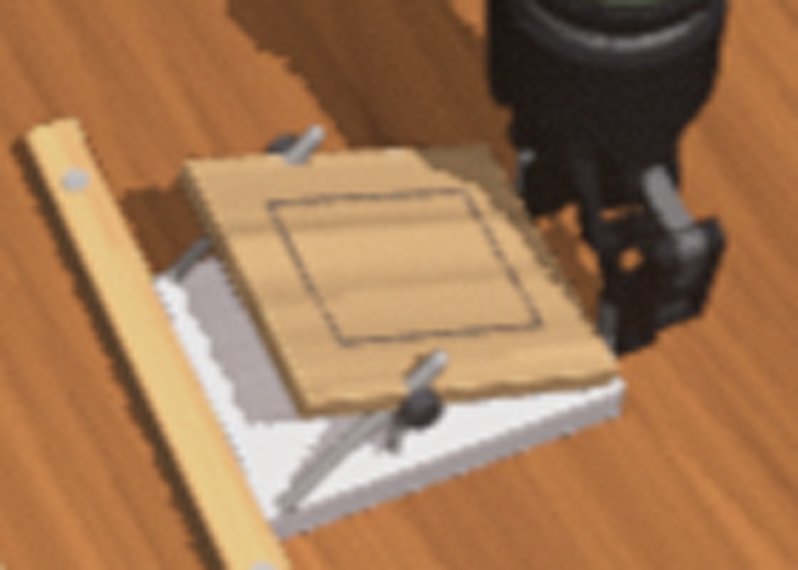

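>>> {"op": "apply_moves", "data": {"increments": [[[0,0,0,-2,0,0,0.3],[0,0,0,-4,0,0,0.3],[0,0,0,-15,0,0,0.3],[0,0,0,-35,0,0,0.3],[0,0,0,0,0,-40,0],[0,0,0,0,0,-40,0],[0,0,0,0,0,-40,0],[0,0,0,0,0,-40,0],[0,0,0,0,35,0,0],[0,0,0,0,35,0,0]]]}}

```text
time: 7.8
eef_pos: [0.508, -0.0245, 0.1695]
eef_rot: [3.139, -0.132, 0.011]
force: [0.8, -1.0, -0.5]
grip_width: 0.0851
```

```bash
python3 - <<'E'
from h import *
import cv2,pickle
plan([.4642,-.2993,.15],down(-.0252))
for n,(r0,r1,c0,c1) in {"scene":(230,350,250,410),"top":(180,300,240,360)}.items():
    c=read_camera(n);pickle.dump(c,open(n+"1.pkl","wb"))
    s=c["pixels"][r0:r1,c0:c1,::-1];cv2.imwrite(f"pics/b{n}.png",cv2.resize(s,None,fx=5,fy=5,interpolation=cv2.INTER_CUBIC))
E
```

```text
t 7.8 pos [ 0.508  -0.0245  0.1695] F [ 0.8 -1.  -0.5] M [-0.01 -0.01 -0.01] w 0.0851 q [-0.07  0.26  1.81 -0.    1.06  1.58]
turn deg (tool) [ 0.01 -0.4  -3.38] shift in NEW frame mm [-36.9 275.8  19.5] shift in OLD frame [-20.7 277.5  19.3]
```

View pics/bscene.png

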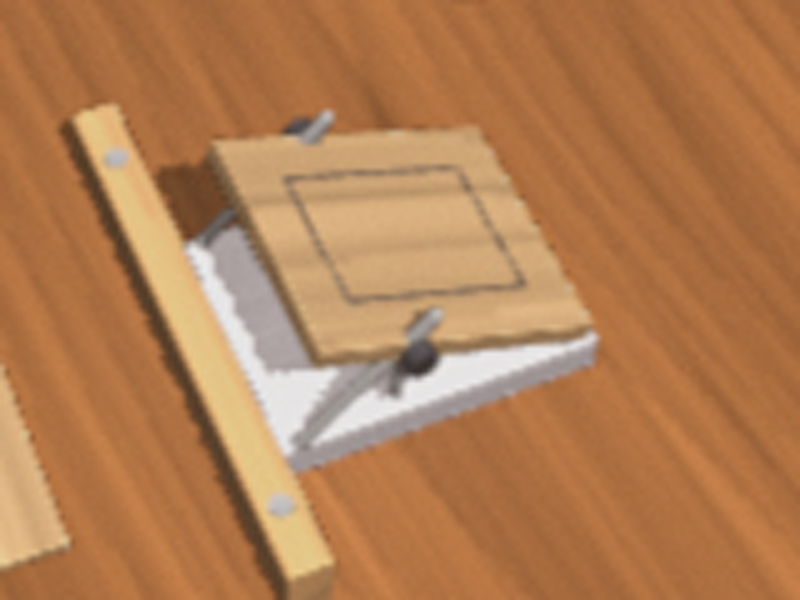

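View pics/btop.png

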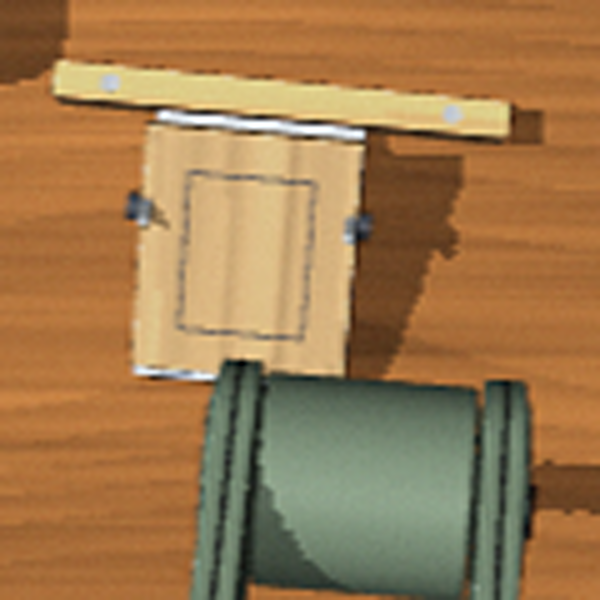

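```bash
cat > f1.py <<'E'
from fit import *
o1=(240,180);o2=(250,230)
def J(q,n,m=1):
    x,y,th,s,xe,h=q
    def F(u,v):return [xe+u*np.cos(s),v,h+u*np.sin(s)]
    O=[F(.107,.032),F(.107,-.032),F(.023,-.032),F(.023,.032)]
    L=[F(.13,.055),F(.13,-.055),F(0,.055),F(0,-.055)]
    if n=="top":L=L[:3]
    B=[[-.07,.055,.02],[-.07,.055,0]] if n=="scene" else [[.07,.055,.02],[.07,-.055,.02]]
    return T(x,y,th,O+L+B)
obs={"top":px([(189,170),(316,183),(300,339),(178,328),(148,125),(364,142),(133,370),(158,112),(364,128)],5,o1),
"scene":px([(350,300),(287,180),(460,167),(523,285),(319,355),(210,142),(593,330),(475,127),(597,346),(597,364)],5,o2)}
# sign fix: top L order ok
jig=fit(J,obs,[.63,.03,-.09,.4,-.065,.03],"jig")
x,y,th,s,xe,h=jig
m=T(x,y,th,[[xe+.065*np.cos(s),0,h+.065*np.sin(s)]])[0];print("face_mid",m,"slope",s)
E
python3 f1.py
```

```text
jig [ 0.6381  0.0341 -0.0882  0.3973 -0.0666  0.0328] rms px 0.49
[[-0.2, 0.6], [-0.5, 0.3], [0.2, 0.4], [-0.2, 0.3], [-0.5, 0.1], [-0.3, 0.6], [-0.6, -0.5], [-0.0, -0.2], [0.4, 0.4], [-0.7, 0.5], [-1.0, -0.1], [-1.1, 0.4], [-0.1, 0.2], [0.2, -0.1], [0.1, -0.4], [0.2, -0.9], [0.1, -0.1], [0.3, -1.2], [-0.6, 0.7]]
  only top [ 0.6384  0.0341 -0.0823  0.3354 -0.0665  0.026 ]
  only scene [ 0.6379  0.0344 -0.0928  0.3992 -0.0668  0.0326]
face_mid [0.63150823 0.03471728 0.05792066] slope 0.3973355572521358
```

>>> {"op": "apply_moves", "data": {"increments": [[[0,0,-3.4,0,0,0,0],[0,0,0,-4.6,34.5,0,0],[0,0,0,-4.6,34.5,0,0],[0,0,0,-4.6,34.5,0,0],[0,0,0,-4.6,34.5,0,0],[0,0,0,-4.6,34.5,0,0],[0,0,0,-4.6,34.5,0,0],[0,0,0,-4.6,34.5,0,0],[0,0,0,-4.7,34.3,0,0],[0,0,0,0,0,20,0]]], "force": 60}}

```text
time: 8.73
eef_pos: [0.4633, -0.3058, 0.149]
eef_rot: [3.134, -0.052, 0.011]
force: [0.3, -0.5, 0.3]
grip_width: 0.0854
```

```bash
python3 - <<'E'
from h import *
plan([.4642,-.2993,.020],down(-.0252))
E
```

```text
t 8.73 pos [ 0.4633 -0.3058  0.149 ] F [ 0.3 -0.5  0.3] M [-0.02 -0.08 -0.  ] w 0.0854 q [-0.6   0.35  1.74 -0.    1.04  1.  ]
turn deg (tool) [ 0.4  -0.41 -0.45] shift in NEW frame mm [  0.7  -6.5 129. ] shift in OLD frame [ -0.2  -7.4 129. ]
```

>>> {"op": "apply_moves", "data": {"increments": [[[0.3,-0.4,-0.4,0.7,-6.5,0,0],[0,0,0,0,0,0,0],[0,0,0,0,0,20,0],[0,0,0,0,0,25,0],[0,0,0,0,0,25,0],[0,0,0,0,0,22,0],[0,0,0,0,0,15,0],[0,0,0,0,0,7,0],[0,0,0,0,0,0,0],[0,0,0,0,0,0,0]]]}}

```text
time: 9.57
eef_pos: [0.4625, -0.2918, 0.0331]
eef_rot: [-3.136, 0.032, 0.01]
force: [-0.5, 0.8, -0.4]
grip_width: 0.0857
```

```bash
python3 - <<'E'
from h import *
import cv2
plan([.4642,-.2993,.020],down(-.0252))
a=read_camera("top")["pixels"][255:335,370:460,::-1];b=read_camera("scene")["pixels"][115:195,280:370,::-1]
cv2.imwrite("pics/c1.png",cv2.resize(cv2.hconcat([a,b]),None,fx=4.4,fy=4.4,interpolation=cv2.INTER_CUBIC))
E
```

```text
t 9.57 pos [ 0.4625 -0.2918  0.0331] F [-0.5  0.8 -0.4] M [ 0.03 -0.01 -0.03] w 0.0857 q [-0.58  0.48  1.88  0.    0.79  1.01]
turn deg (tool) [-0.28  0.36  0.27] shift in NEW frame mm [ 1.8  7.5 13.1] shift in OLD frame [ 1.9  7.6 13. ]
```

View pics/c1.png

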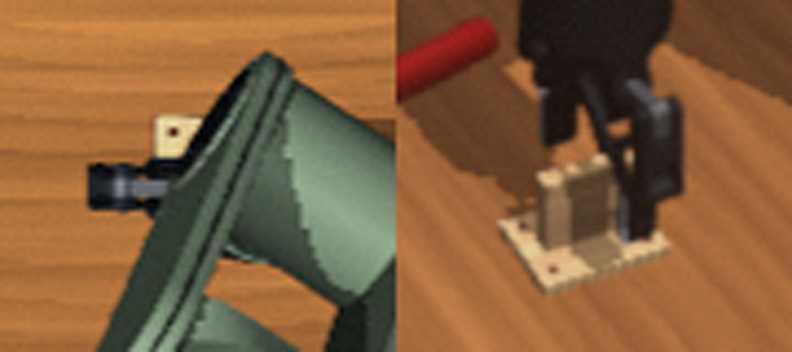

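>>> {"op": "apply_moves", "data": {"increments": [[[-0.3,0.4,0.3,1.8,7.5,0,0],[0,0,0,0,0,0,0],[0,0,0,0,0,7,0],[0,0,0,0,0,6,0],[0,0,0,0,0,0,0],[0,0,0,0,0,0,0],[0,0,0,0,0,0,0],[0,0,0,0,0,0,0],[0,0,0,0,0,0,0],[0,0,0,0,0,0,0]]]}}

```text
time: 10.5
eef_pos: [0.4635, -0.2999, 0.0194]
eef_rot: [3.141, -0.042, 0.0]
force: [0.2, -0.1, 0.3]
grip_width: 0.0854
```

```bash
python3 - <<'E'
from h import *
plan([.4642,-.2993,.020],down(-.0252))
E
```

```text
t 10.5 pos [ 0.4635 -0.2999  0.0194] F [ 0.2 -0.1  0.3] M [0.01 0.02 0.07] w 0.0854 q [-0.6   0.5   1.89 -0.    0.75  1.  ]
turn deg (tool) [ 0.01 -0.02 -0.1 ] shift in NEW frame mm [ 0.7 -0.6 -0.6] shift in OLD frame [ 0.7 -0.6 -0.6]
```

Good; close on the fin.

>>> {"op": "apply_moves", "data": {"increments": [[[0,0,0,0.7,-0.6,0,0.2],[0,0,0,0,0,0,0.4],[0,0,0,0,0,0,0.6],[0,0,0,0,0,0,0.8],[0,0,0,0,0,0,1],[0,0,0,0,0,0,1],[0,0,0,0,0,0,1],[0,0,0,0,0,0,1],[0,0,0,0,0,0,1],[0,0,0,0,0,0,1]]], "force": 60}}

```text
time: 11.33
eef_pos: [0.4642, -0.2994, 0.0194]
eef_rot: [3.141, -0.042, 0.0]
force: [-0.2, -0.7, 0.6]
grip_width: 0.0115
```

```bash
python3 - <<'E'
from h import *
s,R=st()
print(R.as_matrix().round(3))
E
```

```text
t 11.33 pos [ 0.4642 -0.2994  0.0194] F [-0.2 -0.7  0.6] M [-0.03  0.02  0.06] w 0.0115 q [-0.59  0.5   1.89 -0.    0.75  1.  ]
[[ 1.    -0.027  0.   ]
 [-0.027 -1.    -0.   ]
 [ 0.     0.    -1.   ]]
```

>>> {"op": "apply_moves", "data": {"increments": [[[0,0,0,0,0,-10,1],[0,0,0,0,0,-30,1],[0,0,0,0,0,-40,1],[0,0,0,0,0,-40,1],[0,0,0,0,0,-30,1],[0,0,0,0,0,-10,1],[0,0,0,0,0,0,1],[0,0,0,0,0,0,1],[0,0,0,0,0,0,1],[0,0,0,0,0,0,1]]]}}

```text
time: 12.17
eef_pos: [0.463, -0.2985, 0.1771]
eef_rot: [-3.139, 0.042, 0.006]
force: [-0.7, -0.1, -0.5]
grip_width: 0.0111
```

```bash
cat >> h.py <<'E'
th=-.088;s0=.40
fm=np.array([.6312,.0347,.0579])
fx=np.array([np.cos(s0)*np.cos(th),np.cos(s0)*np.sin(th),np.sin(s0)])
fn=np.array([-np.sin(s0)*np.cos(th),-np.sin(s0)*np.sin(th),np.cos(s0)])
Rf=Ro.from_matrix(np.c_[fx,np.cross(-fn,fx),-fn])
def tcp(gap,d=.0194,dx=0,dy=0): return fm+fn*(gap+d)+dx*fx+dy*np.cross(fn,fx)
E
python3 - <<'E'
from h import *
import cv2
plan(tcp(.06),Rf)
plan([.6312,.0347,.21],down(-.088))
a=read_camera("scene")["pixels"][70:200,260:400,::-1]
cv2.imwrite("pics/c2.png",cv2.resize(a,None,fx=4.5,fy=4.5,interpolation=cv2.INTER_CUBIC))
E
```

```text
t 12.17 pos [ 0.463  -0.2985  0.1771] F [-0.7 -0.1 -0.5] M [0.02 0.   0.03] w 0.0111 q [-0.59  0.32  1.7  -0.    1.12  1.  ]
turn deg (tool) [-0.83 23.14  3.42] shift in NEW frame mm [  81.  -346.7   84.2] shift in OLD frame [ 128.5 -339.4   46.4]
t 12.17 pos [ 0.463  -0.2985  0.1771] F [-0.7 -0.1 -0.5] M [0.02 0.   0.03] w 0.0111 q [-0.59  0.32  1.7  -0.    1.12  1.  ]
turn deg (tool) [-0.13  0.23  3.5 ] shift in NEW frame mm [ 138.3 -346.7  -32.9] shift in OLD frame [ 159.  -337.7  -32.7]
```

View pics/c2.png

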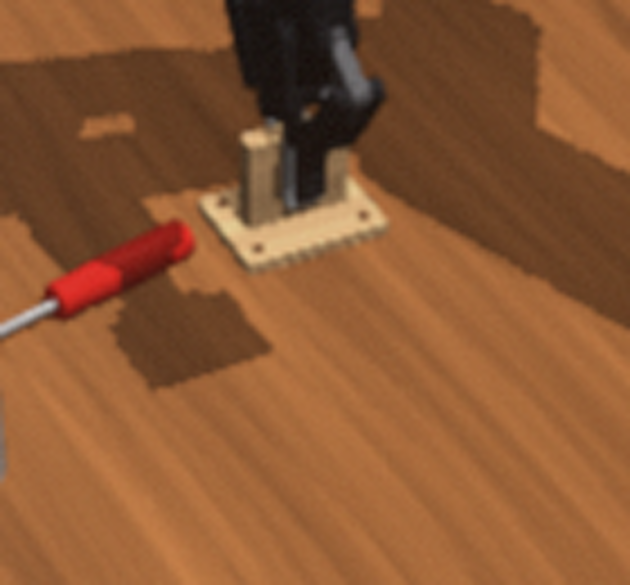

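>>> {"op": "apply_moves", "data": {"increments": [[[0,0,3.5,0,0,-10,1],[0,0,0,15,-37,-4,1],[0,0,0,15,-37,-4,1],[0,0,0,15,-37,-4,1],[0,0,0,15,-37,-4,1],[0,0,0,15,-37,-4,1],[0,0,0,15,-37,-2,1],[0,0,0,15,-37,-1,1],[0,0,0,15,-37,0,1],[0,0,0,10,-25,0,1]]]}}

```text
time: 13.05
eef_pos: [0.6227, 0.0125, 0.2107]
eef_rot: [-3.138, 0.135, 0.003]
force: [-0.1, -0.8, -0.8]
grip_width: 0.0114
```

>>> {"op": "apply_moves", "data": {"increments": [[[0,0,0,8,-26,0,1],[0,5,0,0,0,0,1],[0,5,0,0,0,0,1],[0,5,0,0,0,0,1],[0,5,0,0,0,0,1],[0,2.7,0,0,0,0,1],[0,0,0,0,0,0,1],[0,0,0,0,0,0,1],[0,0,0,0,0,0,1],[0,0,0,0,0,0,1]]]}}

```text
time: 13.88
eef_pos: [0.6331, 0.0342, 0.2122]
eef_rot: [3.06, -0.135, 0.614]
force: [-0.1, 1.0, -1.0]
grip_width: 0.0113
```

```bash
python3 - <<'E'
from h import *
plan(tcp(.025),Rf)
E
```

```text
t 13.88 pos [0.6331 0.0342 0.2122] F [-0.1  1.  -1. ] M [ 0.06  0.17 -0.  ] w 0.0113 q [ 0.07  0.26  1.77 -0.09  0.72  1.78]
turn deg (tool) [ 0.01  0.24 -0.02] shift in NEW frame mm [-61.8  -0.4  97. ] shift in OLD frame [-61.4  -0.4  97.2]
```

>>> {"op": "apply_moves", "data": {"increments": [[[0,0.2,0,-20,-0.4,10,1],[0,0,0,-20,0,20,1],[0,0,0,-21.8,0,20,1],[0,0,0,0,0,20,1],[0,0,0,0,0,15,1],[0,0,0,0,0,12,1],[0,0,0,0,0,0,1],[0,0,0,0,0,0,1],[0,0,0,0,0,0,1],[0,0,0,0,0,0,1]]]}}

```text
time: 14.72
eef_pos: [0.6136, 0.0364, 0.1001]
eef_rot: [3.059, -0.135, 0.623]
force: [-0.5, -0.5, 0.5]
grip_width: 0.0114
```

```bash
python3 - <<'E'
from h import *
import cv2,pickle
plan(tcp(.025),Rf)
for n,(r0,r1,c0,c1) in {"scene":(200,320,250,410),"top":(180,300,240,360)}.items():
    c=read_camera(n);pickle.dump(c,open(n+"2.pkl","wb"))
    s=c["pixels"][r0:r1,c0:c1,::-1];cv2.imwrite(f"pics/d{n}.png",cv2.resize(s,None,fx=5,fy=5,interpolation=cv2.INTER_CUBIC))
E
```

```text
t 14.72 pos [0.6136 0.0364 0.1001] F [-0.5 -0.5  0.5] M [0.04 0.22 0.02] w 0.0114 q [ 0.07  0.35  1.97 -0.15  0.43  1.86]
turn deg (tool) [-0.01 -0.09 -0.01] shift in NEW frame mm [-0.2  0.1  1.3] shift in OLD frame [-0.2  0.1  1.3]
```

View pics/dscene.png

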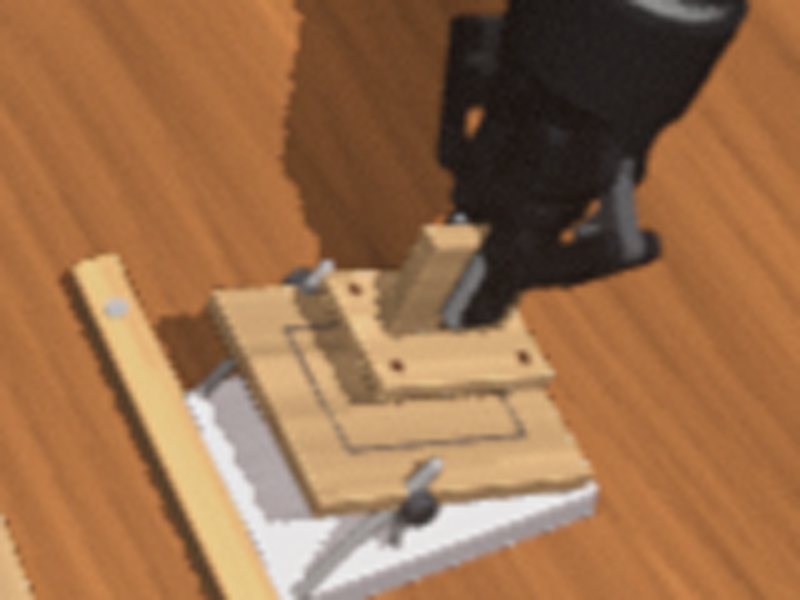

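View pics/dtop.png

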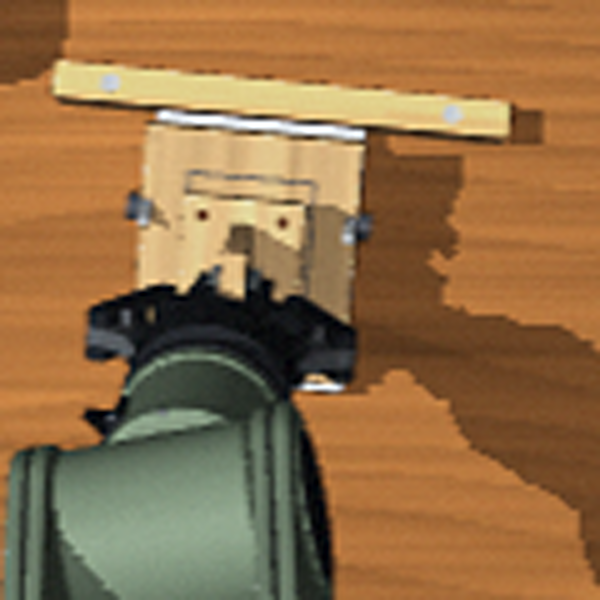

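```bash
cat > ov.py <<'E'
from h import *
import cv2,pickle,sys
def overlay(tag,name,d=.0194,dx=0,dy=0,state=None,grab=True):
    s,R=st();p=s["eef_pos"]
    for n,(r0,r1,c0,c1) in {"scene":(210,310,270,400),"top":(190,280,250,350)}.items():
        c=read_camera(n) if grab else pickle.load(open(n+tag+".pkl","rb"))
        if grab:pickle.dump(c,open(n+tag+".pkl","wb"))
        f=6;im=cv2.resize(np.ascontiguousarray(c["pixels"][r0:r1,c0:c1,::-1]),None,fx=f,fy=f,interpolation=cv2.INTER_CUBIC)
        def dr(P,col):
            q=cv2.projectPoints(np.array(P),c["rvec"],c["tvec"],c["camera_matrix"],c["D"])[0][:,0]
            q=((q-[c0,r0]+.5)*f-.5);cv2.polylines(im,[np.round(q*16).astype(np.int32)],True,col,1,cv2.LINE_AA,4)
        B=lambda x,y,z:p+R.apply([x+dx,-y+dy,d-z])
        for z,col in((0,(0,0,255)),(.008,(0,255,255))): dr([B(a*.04,b*.03,z) for a,b in((1,1),(1,-1),(-1,-1),(-1,1))],col)
        dr([B(a*.028,b*.006,.058) for a,b in((1,1),(1,-1),(-1,-1),(-1,1))],(255,255,0))
        fy=np.cross(fn,fx)
        for hx,hy in((.042,.032),(.065,.055)): dr([fm+a*hx*fx+b*hy*fy for a,b in((1,1),(1,-1),(-1,-1),(-1,1))],(255,0,255))
        cv2.imwrite(f"pics/{name}_{n}.png",im)
E
python3 -c "
from ov import *
overlay('2','e',grab=False)"
```

```text
t 14.82 pos [0.6134 0.0364 0.1   ] F [ 0.1 -0.2 -0.5] M [-0.02  0.23  0.  ] w 0.0113 q [ 0.07  0.35  1.97 -0.15  0.43  1.86]
```

View pics/e_scene.png

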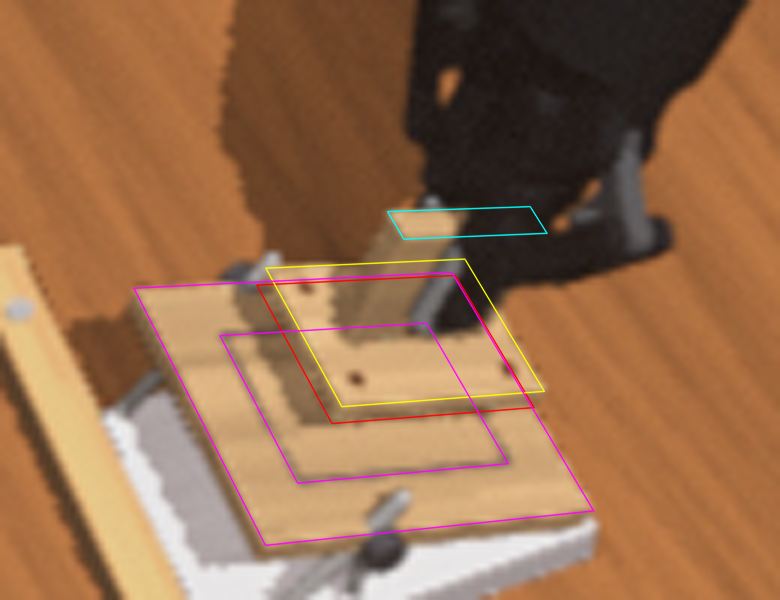

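View pics/e_top.png

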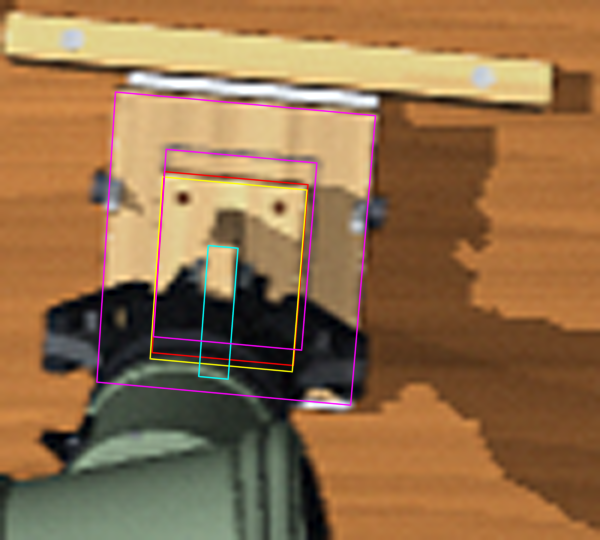

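>>> {"op": "apply_moves", "data": {"increments": [[[0,-0.1,0,0,0,5,1],[0,0,0,0,0,6,1],[0,0,0,0,0,5,1],[0,0,0,0,0,3,1],[0,0,0,0,0,2,1],[0,0,0,0,0,0,1],[0,0,0,0,0,0,1],[0,0,0,0,0,0,1],[0,0,0,0,0,0,1],[0,0,0,0,0,0,1]]]}}

```text
time: 15.65
eef_pos: [0.6211, 0.0356, 0.0798]
eef_rot: [3.06, -0.135, 0.618]
force: [-0.1, 0.5, -1.7]
grip_width: 0.0109
```

```bash
python3 -c "
from ov import *
plan(tcp(0),Rf)
overlay('3','g')"
```

```text
t 15.65 pos [0.6211 0.0356 0.0798] F [-0.1  0.5 -1.7] M [-0.    0.22  0.03] w 0.0109 q [ 0.07  0.39  1.97 -0.16  0.39  1.87]
turn deg (tool) [ 0.   0.1 -0. ] shift in NEW frame mm [0.8 0.1 4.7] shift in OLD frame [0.8 0.1 4.7]
t 15.65 pos [0.6211 0.0356 0.0798] F [-0.1  0.5 -1.7] M [-0.    0.22  0.03] w 0.0109 q [ 0.07  0.39  1.97 -0.16  0.39  1.87]
```

View pics/g_scene.png

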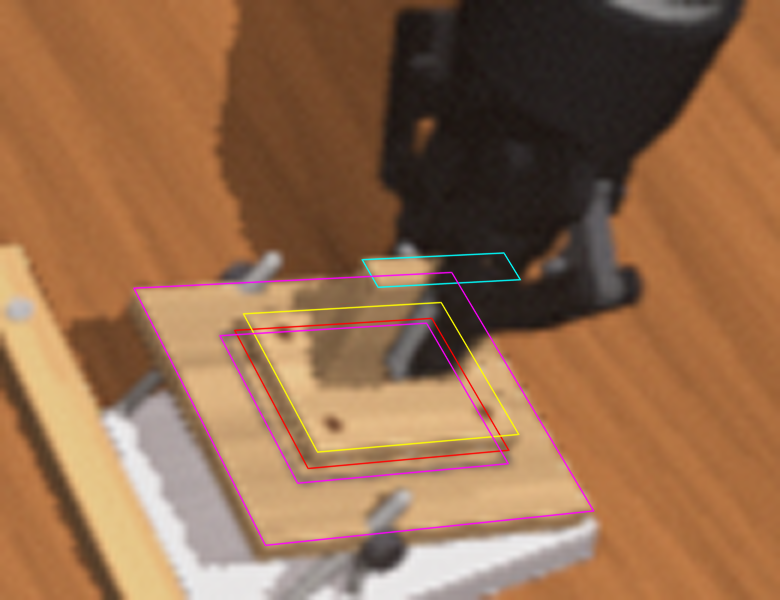

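View pics/g_top.png

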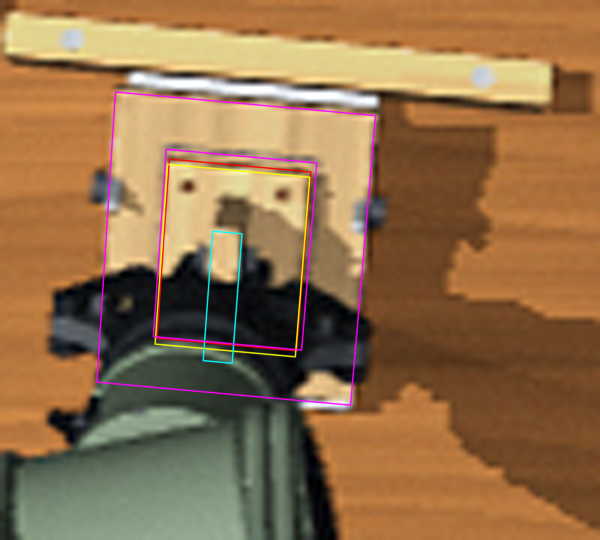

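```bash
python3 - <<'E'
from h import *
import cv2,pickle
s,R=st();p=s["eef_pos"];d=.0194
fy=np.cross(fn,fx)
def crop(n,tag,box,polys,f=9):
    c=pickle.load(open(n+tag+".pkl","rb"));r0,r1,c0,c1=box
    im=cv2.resize(np.ascontiguousarray(c["pixels"][r0:r1,c0:c1,::-1]),None,fx=f,fy=f,interpolation=cv2.INTER_CUBIC)
    for P in polys:
        q=cv2.projectPoints(np.array(P),c["rvec"],c["tvec"],c["camera_matrix"],c["D"])[0][:,0];q=((q-[c0,r0]+.5)*f-.5)
        for x in q: 
            a=tuple(np.round(x).astype(int)); cv2.drawMarker(im,tuple(map(int,a)),(0,0,255),cv2.MARKER_CROSS,14,1)
    return im
O=[fm+a*.042*fx+b*.032*fy for a,b in((1,1),(1,-1),(-1,-1),(-1,1),(1,0),(0,1),(-1,0),(0,-1))]
B=lambda x,y,z:p+R.apply([x,-y,d-z])
F=[B(a*.04,b*.03,.008) for a,b in((1,1),(1,-1),(-1,-1),(-1,1),(1,0),(0,1))]+[B(.028,.006,.058),B(.028,-.006,.058)]
a=crop("scene","1",(255,297,300,360),[O],9);b=crop("top","1",(208,252,270,309),[O],9)
h=max(a.shape[0],b.shape[0]);pad=lambda i:cv2.copyMakeBorder(i,0,h-i.shape[0],0,0,cv2.BORDER_CONSTANT)
im=cv2.hconcat([pad(a),pad(b)]);cv2.imwrite("pics/k1.png",cv2.resize(im,None,fx=.88,fy=.88,interpolation=cv2.INTER_AREA))
a=crop("scene","3",(246,295,303,363),[F],9);b=crop("top","3",(210,252,270,309),[F],9)
h=max(a.shape[0],b.shape[0])
im=cv2.hconcat([pad(a),pad(b)]);cv2.imwrite("pics/k2.png",cv2.resize(im,None,fx=.88,fy=.88,interpolation=cv2.INTER_AREA))
E
```

```text
t 15.75 pos [0.6211 0.0356 0.0798] F [-0.2  0.  -0.5] M [ 0.01  0.18 -0.02] w 0.0112 q [ 0.07  0.39  1.97 -0.16  0.39  1.87]
```

View pics/k1.png

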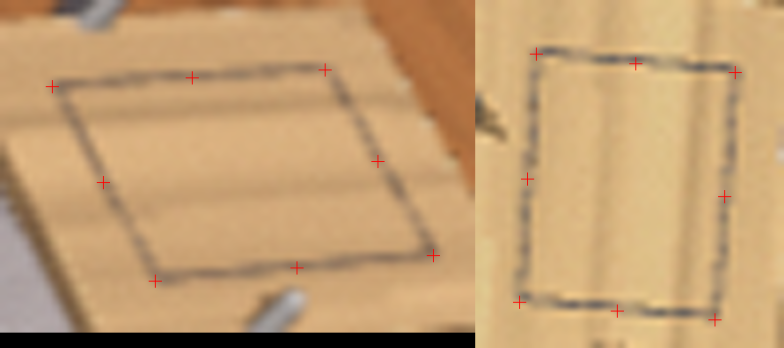

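View pics/k2.png

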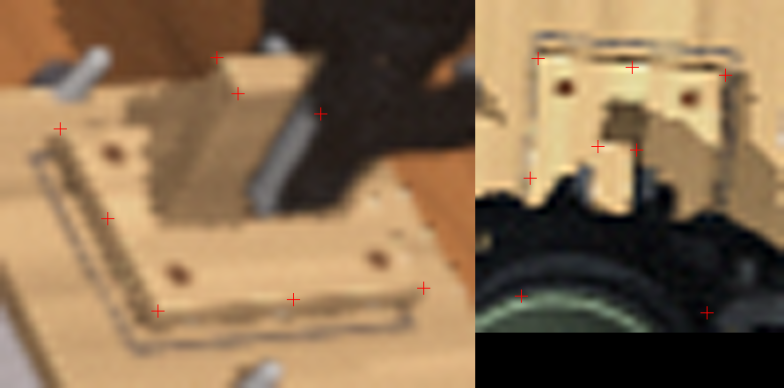

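>>> {"op": "apply_moves", "data": {"increments": [[[0,0.1,0,0.8,0,1.5,1],[0,0,0,0,0,1,1],[0,0,0,0,0,1,1],[0,0,0,0,0,0.7,1],[0,0,0,0,0,0.7,1],[0,0,0,0,0,0.7,1],[0,0,0,0,0,0,1],[0,0,0,0,0,0,1],[0,0,0,0,0,0,1],[0,0,0,0,0,0,1]]]}}

```text
time: 16.58
eef_pos: [0.624, 0.0353, 0.0747]
eef_rot: [3.059, -0.135, 0.62]
force: [-0.7, -0.0, -0.1]
grip_width: 0.0114
```

```bash
python3 -c "
from ov import *
plan(tcp(0),Rf)
s,R=st();print('tool F',R.inv().apply(s['force']),'tool M',R.inv().apply(s['wrist_torque']))"
```

```text
t 16.58 pos [0.624  0.0353 0.0747] F [-0.7 -0.  -0.1] M [-0.04  0.19 -0.04] w 0.0114 q [ 0.07  0.4   1.97 -0.17  0.38  1.87]
turn deg (tool) [ 0.    0.01 -0.  ] shift in NEW frame mm [ 0.1  0.  -1.1] shift in OLD frame [ 0.1  0.  -1.1]
t 16.58 pos [0.624  0.0353 0.0747] F [-0.7 -0.  -0.1] M [-0.04  0.19 -0.04] w 0.0114 q [ 0.07  0.4   1.97 -0.17  0.38  1.87]
tool F [-0.66426742  0.06540802 -0.12860987] tool M [-0.0684009  -0.18870915  0.00981739]
```

>>> {"op": "apply_moves", "data": {"increments": [[[0,0,0,0,0,0.4,1],[0,0,0,0,0,0.4,1],[0,0,0,0,0,0.4,1],[0,0,0,0,0,0.4,1],[0,0,0,0,0,0.4,1],[0,0,0,0,0,0,1],[0,0,0,0,0,0,1],[0,0,0,0,0,0,1],[0,0,0,0,0,0,1],[0,0,0,0,0,0,1]]]}}

```text
time: 17.42
eef_pos: [0.6242, 0.0353, 0.0745]
eef_rot: [3.059, -0.135, 0.621]
force: [-8.2, -0.8, 13.3]
grip_width: 0.0117
```

```bash
python3 -c "
from ov import *
plan(tcp(0),Rf)
s,R=st();print('tool F',R.inv().apply(s['force']),'tool M',R.inv().apply(s['wrist_torque']))
overlay('4','m')
import pickle
ims=[]
for n,b in(('scene',(246,295,303,363)),('top',(205,254,265,314))):
    c=pickle.load(open(n+'4.pkl','rb'));ims.append(cv2.resize(c['pixels'][b[0]:b[1],b[2]:b[3],::-1],None,fx=7.2,fy=7.2,interpolation=cv2.INTER_CUBIC))
cv2.imwrite('pics/m4.png',cv2.hconcat(ims))
"
```

```text
t 17.42 pos [0.6242 0.0353 0.0745] F [-8.2 -0.8 13.3] M [0.09 0.72 0.02] w 0.0117 q [ 0.07  0.4   1.97 -0.17  0.38  1.87]
turn deg (tool) [ 0.01 -0.02 -0.01] shift in NEW frame mm [ 0.1  0.  -1.4] shift in OLD frame [ 0.1  0.  -1.4]
t 17.42 pos [0.6242 0.0353 0.0745] F [-8.2 -0.8 13.3] M [0.09 0.72 0.02] w 0.0117 q [ 0.07  0.4   1.97 -0.17  0.38  1.87]
tool F [ -2.28228567   1.49939772 -15.44343795] tool M [ 0.03302423 -0.72743196 -0.00576828]
t 17.42 pos [0.6242 0.0353 0.0745] F [-8.2 -0.8 13.3] M [0.09 0.72 0.02] w 0.0117 q [ 0.07  0.4   1.97 -0.17  0.38  1.87]
```

View pics/m4.png

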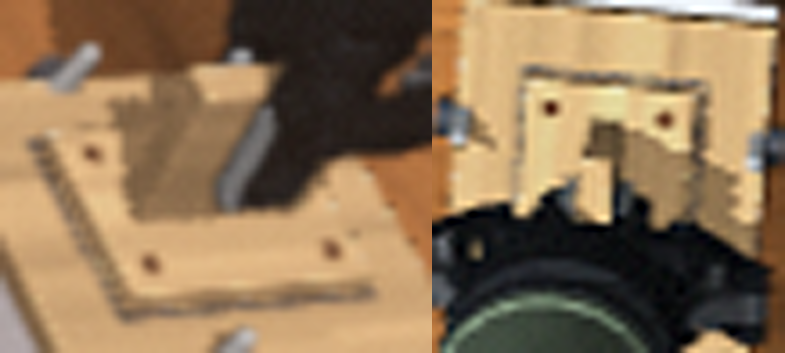

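>>> {"op": "apply_moves", "data": {"increments": [[[0,0,0,0,0,-0.5,1],[0,0,0,0,0,0,1],[0,0,0,0,0,0,1],[0,0,0,0,0,0,1],[0,0,0,0,0,0,1],[0,0,0,0,0,0,1],[0,0,0,0,0,0,1],[0,0,0,0,0,0,1],[0,0,0,0,0,0,1],[0,0,0,0,0,0,1]]]}}

```text
time: 18.35
eef_pos: [0.6241, 0.0353, 0.0745]
eef_rot: [3.059, -0.135, 0.62]
force: [-6.1, 0.6, 8.6]
grip_width: 0.0113
```

```bash
cat > chk.py <<'E'
from h import *
import cv2,pickle,sys
fm=fm-.0013*fn   # surface found by contact
fy=np.cross(fn,fx)
acc={};FF=[];MM=[];tag=sys.argv[1]
for i in range(6):
    for n in("scene","top"):
        c=read_camera(n);acc[n]=acc.get(n,0)+c["pixels"].astype(float)/6;cc=dict(c)
        if i==5: cc["pixels"]=np.clip(acc[n],0,255).astype(np.uint8);pickle.dump(cc,open(n+tag+".pkl","wb"))
        s=get_state();R=Ro.from_rotvec(s["eef_rot"]);FF.append(R.inv().apply(s["force"]));MM.append(R.inv().apply(s["wrist_torque"]))
print("F",np.mean(FF,0).round(2),np.std(FF,0).round(2),"M",np.mean(MM,0).round(3),"t",s["time"])
plan(fm+fn*.0194,Rf)
ims=[]
G=lambda x,y,z:fm+x*fx+y*fy+z*fn
for n,(r0,r1,c0,c1) in(("scene",(246,296,303,363)),("top",(205,250,265,315))):
    c=pickle.load(open(n+tag+".pkl","rb"));f=10
    im=cv2.resize(np.ascontiguousarray(c["pixels"][r0:r1,c0:c1,::-1]),None,fx=f,fy=f,interpolation=cv2.INTER_CUBIC)
    for hx,hy,z,col in((.042,.032,0,(0,0,255)),(.04,.03,.008,(255,0,0))):
        P=[G(a*hx,b*hy,z) for a,b in((1,1),(1,-1),(-1,-1),(-1,1),(1,.5),(1,0),(1,-.5),(.5,1),(0,1),(-.5,1),(.5,-1),(0,-1))]
        q=cv2.projectPoints(np.array(P),c["rvec"],c["tvec"],c["camera_matrix"],c["D"])[0][:,0];q=((q-[c0,r0]+.5)*f-.5)
        for x in q: cv2.drawMarker(im,tuple(map(int,np.round(x))),col,cv2.MARKER_CROSS,10,1)
    cv2.imwrite(f"pics/chk{tag}_{n}.png",im)
E
python3 chk.py 5
```

```text
F [ -2.32   0.06 -11.48] [0.69 0.37 0.29] M [ 0.005 -0.608 -0.007] t 18.95
t 18.95 pos [0.6241 0.0353 0.0745] F [-7.2  0.7  9.6] M [0.07 0.6  0.  ] w 0.0113 q [ 0.07  0.4   1.97 -0.17  0.38  1.87]
turn deg (tool) [ 0.01 -0.01 -0.  ] shift in NEW frame mm [ 0.1  0.  -0.1] shift in OLD frame [ 0.1  0.  -0.1]
```

View pics/chk5_scene.png

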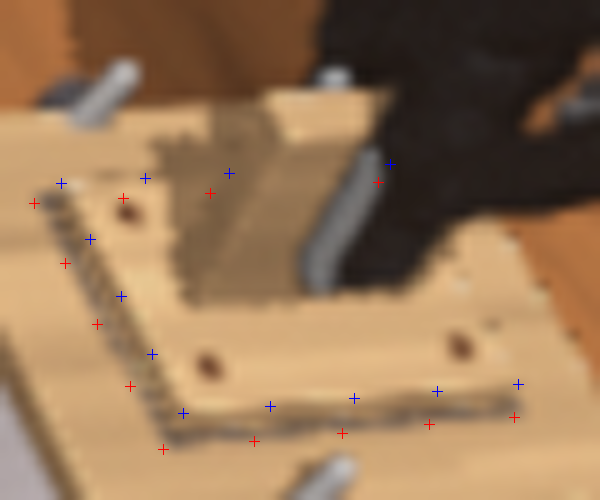

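View pics/chk5_top.png

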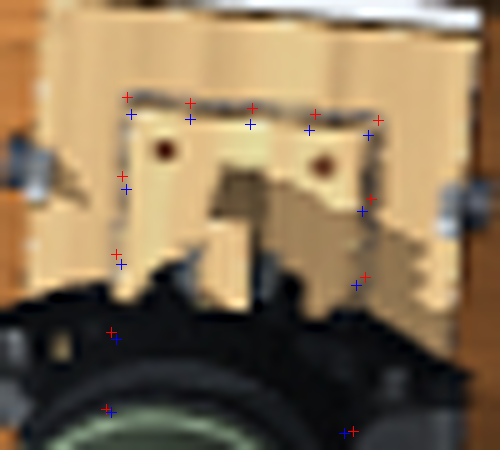

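```bash
cat > rect.py <<'E'
from h import *
import cv2,pickle,sys
tag=sys.argv[1]
fm=fm-.0013*fn;fy=np.cross(fn,fx)
def rect(n,tag,z,f=4,hx=50,hy=40):
    c=pickle.load(open(n+tag+".pkl","rb"))
    # image: up=+x slope, left=+y ; f px/mm
    us=(hx-np.arange(2*hx*f)/f);vs=(hy-np.arange(2*hy*f)/f)
    U,V=np.meshgrid(us,vs,indexing="ij")
    P=fm+(U[...,None]*fx+V[...,None]*fy)/1e3+z*fn
    q=cv2.projectPoints(P.reshape(-1,3),c["rvec"],c["tvec"],c["camera_matrix"],c["D"])[0].reshape(*U.shape,2).astype(np.float32)
    im=cv2.remap(c["pixels"],q[...,0],q[...,1],cv2.INTER_CUBIC)[...,::-1]
    return np.ascontiguousarray(im),us,vs
def prof(im,us,vs,side,lo,hi):
    g=im.astype(float).mean(2)
    if side in"FN":
        m=(vs>lo)&(vs<hi);p=g[:,m].mean(1);x=us
    else:
        m=(us>lo)&(us<hi);p=g[m].mean(0);x=vs
    return x,p
if __name__=="__main__":
    for n in("scene","top"):
        row=[]
        for t,z in(("1",0),(tag,0),(tag,.008)):
            im,us,vs=rect(n,t,z,f=3)
            hx,hy=(42,32) if z==0 else (40,30)
            cv2.rectangle(im,((40-hy)*3,(50-hx)*3),((40+hy)*3,(50+hx)*3),(0,0,255),1)
            row.append(im)
        cv2.imwrite(f"pics/r{tag}_{n}.png",cv2.hconcat(row))
    def show(n,t,z,side,lo,hi,a,b):
        im,us,vs=rect(n,t,z);x,p=prof(im,us,vs,side,lo,hi);k=(x>=a-.01)&(x<=b);print(n,t,z,side,[(round(float(u),1),int(v)) for u,v in zip(x[k][::2],p[k][::2])])
    for n in("scene","top"):
        for z in(0,.008):
            show(n,tag,z,"F",15,25,34,47)
            show(n,tag,z,"L",15,35,25,37)
        show(n,"1",0,"F",15,25,37,47);show(n,"1",0,"L",15,35,27,37);show(n,"1",0,"R",15,35,-37,-27);show(n,"1",0,"N",-25,25,-47,-37)
    show("top",tag,.008,"R",25,35,-37,-25)
E
python3 rect.py 5
```

```text
scene 5 0 F [(47.0, 165), (46.5, 165), (46.0, 165), (45.5, 166), (45.0, 166), (44.5, 165), (44.0, 164), (43.5, 163), (43.0, 160), (42.5, 156), (42.0, 151), (41.5, 145), (41.0, 139), (40.5, 133), (40.0, 127), (39.5, 122), (39.0, 118), (38.5, 115), (38.0, 114), (37.5, 113), (37.0, 113), (36.5, 113), (36.0, 114), (35.5, 115), (35.0, 118), (34.5, 122), (34.0, 128)]
scene 5 0 L [(37.0, 165), (36.5, 164), (36.0, 164), (35.5, 163), (35.0, 162), (34.5, 161), (34.0, 159), (33.5, 157), (33.0, 153), (32.5, 148), (32.0, 141), (31.5, 133), (31.0, 125), (30.5, 118), (30.0, 114), (29.5, 112), (29.0, 113), (28.5, 115), (28.0, 118), (27.5, 121), (27.0, 123), (26.5, 125), (26.0, 126), (25.5, 129), (25.0, 134)]
scene 5 0.008 F [(47.0, 137), (46.5, 133), (46.0, 130), (45.5, 127), (45.0, 125), (44.5, 123), (44.0, 121), (43.5, 119), (43.0, 117), (42.5, 116), (42.0, 115), (41.5, 118), (41.0, 122), (40.5, 129), (40.0, 137), (39.5, 147), (39.0, 156), (38.5, 165), (38.0, 172), (37.5, 177), (37.0, 181), (36.5, 183), (36.0, 184), (35.5, 183), (35.0, 182), (34.5, 181), (34.0, 178)]
scene 5 0.008 L [(37.0, 119), 
[... 3736 characters left out ...]
6.0, 173), (-36.5, 172), (-37.0, 171)]
top 1 0 N [(-37.0, 179), (-37.5, 179), (-38.0, 177), (-38.5, 173), (-39.0, 165), (-39.5, 155), (-40.0, 144), (-40.5, 134), (-41.0, 127), (-41.5, 125), (-42.0, 128), (-42.5, 136), (-43.0, 147), (-43.5, 158), (-44.0, 169), (-44.5, 176), (-45.0, 180), (-45.5, 181), (-46.0, 181), (-46.5, 179), (-47.0, 177)]
top 5 0.008 R [(-25.0, 193), (-25.5, 192), (-26.0, 189), (-26.5, 184), (-27.0, 176), (-27.5, 163), (-28.0, 147), (-28.5, 130), (-29.0, 113), (-29.5, 97), (-30.0, 84), (-30.5, 74), (-31.0, 71), (-31.5, 72), (-32.0, 78), (-32.5, 85), (-33.0, 95), (-33.5, 105), (-34.0, 115), (-34.5, 126), (-35.0, 138), (-35.5, 149), (-36.0, 158), (-36.5, 164), (-37.0, 170)]
```

View pics/r5_scene.png

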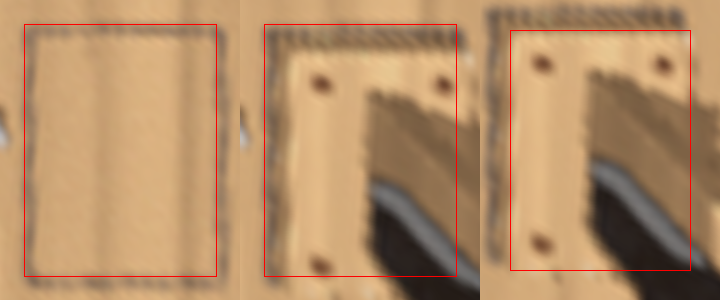

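View pics/r5_top.png

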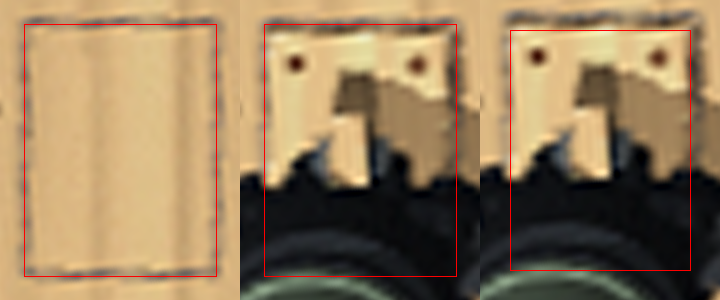

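```bash
python3 - <<'E'
import sys;sys.argv=["x","5"]
from rect import *
# ray slopes in the face frame
for n in("scene","top"):
    c=pickle.load(open(n+"5.pkl","rb"));Rm=cv2.Rodrigues(c["rvec"])[0];cam=(-Rm.T@np.ravel(c["tvec"]))
    d=cam-fm;print(n,"cam",cam.round(3),"k",(d@fx/(d@fn)).round(3),(d@fy/(d@fn)).round(3))
a,us,vs=rect("scene","5",.008,f=7,hx=50,hy=40)
b,_,_=rect("top","5",.008,f=7,hx=50,hy=40)
for im in(a,b): cv2.rectangle(im,(70,70),(490,630),(0,0,255),1)
cv2.imwrite("pics/r7.png",cv2.resize(cv2.hconcat([a,b[:, :]]),None,fx=.71,fy=.71,interpolation=cv2.INTER_AREA))
g,us,vs=rect("scene","5",.008)
def show(lab,x,p,lo,hi):
    k=(x>=lo)&(x<=hi);print(lab,[(round(float(u),1),[int(t) for t in v]) for u,v in zip(x[k][::2],p[k][::2])])
show("scene N",us,g[:,(vs>18)&(vs<27)].mean(1),-46,-34)
show("scene R",vs,g[(us>33)&(us<38)].mean(0),-37,-24)
E
```

```text
scene cam [0.954 0.548 0.893] k 0.876 0.815
top cam [ 0.481 -0.032  1.592] k 0.316 -0.054
scene N [(-34.0, [110, 154, 196]), (-34.5, [115, 161, 203]), (-35.0, [120, 167, 209]), (-35.5, [124, 172, 214]), (-36.0, [128, 176, 218]), (-36.5, [131, 180, 220]), (-37.0, [133, 182, 222]), (-37.5, [134, 183, 223]), (-38.0, [135, 184, 223]), (-38.5, [136, 184, 222]), (-39.0, [135, 183, 221]), (-39.5, [135, 183, 220]), (-40.0, [134, 181, 219]), (-40.5, [133, 180, 218]), (-41.0, [131, 179, 217]), (-41.5, [129, 177, 216]), (-42.0, [127, 175, 214]), (-42.5, [125, 174, 213]), (-43.0, [124, 172, 213]), (-43.5, [123, 172, 212]), (-44.0, [122, 171, 212]), (-44.5, [122, 171, 211]), (-45.0, [122, 171, 211]), (-45.5, [122, 171, 211]), (-46.0, [122, 171, 211])]
scene R [(-24.0, [131, 181, 221]), (-24.5, [131, 180, 220]), (-25.0, [129, 178, 218]), (-25.5, [128, 176, 215]), (-26.0, [126, 173, 212]), (-26.5, [125, 170, 209]), (-27.0, [126, 170, 208]), (-27.5, [129, 172, 209]), (-28.0, [133, 175, 210]), (-28.5, [138, 178, 211]), (-29.0, [140, 180, 213]), (-29.5, [141, 180, 213]), (-30.0, [139, 179, 212]), (-30.5, [135, 175, 210]), (-31.0, [129, 171, 207]), (-31.5, [123, 167, 205]), (-32.0, [119, 163, 203]), (-32.5, [116, 162, 202]), (-33.0, [116, 162, 202]), (-33.5, [116, 162, 203]), (-34.0, [117, 163, 203]), (-34.5, [118, 164, 204]), (-35.0, [118, 164, 204]), (-35.5, [118, 164, 204]), (-36.0, [118, 164, 205]), (-36.5, [118, 165, 205]), (-37.0, [118, 165, 205])]
```

View pics/r7.png

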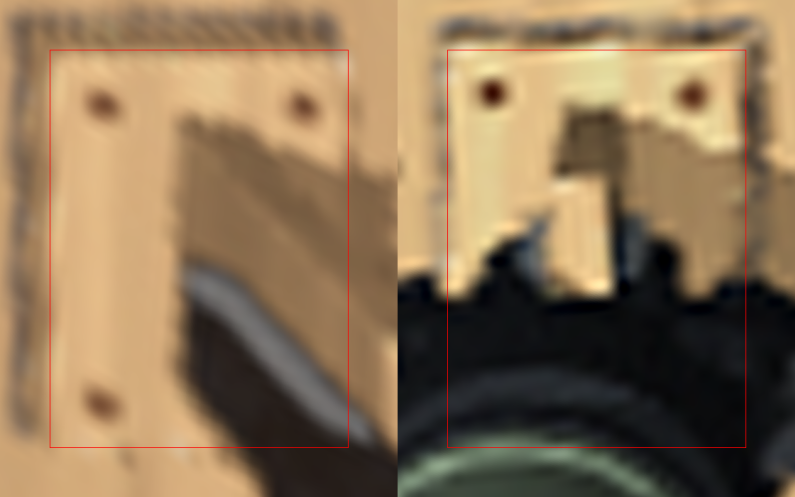

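>>> {"op": "apply_moves", "data": {"increments": [[[0,0,0,0,0,-2,1],[0,0,0,0,0,-2,1],[0,0,0,-1,1,0,1],[0,0,0,0,0,0,1],[0,0,0,0,0,0,1],[0,0,0,0,0,1.5,1],[0,0,0,0,0,1,1],[0,0,0,0,0,0.5,1],[0,0,0,0,0,0,1],[0,0,0,0,0,0,1]]]}}

```text
time: 19.78
eef_pos: [0.623, 0.0344, 0.0741]
eef_rot: [3.059, -0.135, 0.62]
force: [-3.0, 0.0, 4.4]
grip_width: 0.0113
```

```bash
python3 -c "
from h import *
for i in range(5): read_camera('top');s,R=st();print(R.inv().apply(s['force']).round(1),R.inv().apply(s['wrist_torque']).round(2))
plan(fm-.0013*fn+fn*.0194,Rf)"
```

```text
t 19.83 pos [0.623  0.0344 0.0741] F [-3.1  0.2  4.7] M [0.08 0.43 0.01] w 0.0115 q [ 0.07  0.4   1.98 -0.17  0.38  1.87]
[-1.1  0.1 -5.6] [ 0.04 -0.44  0.01]
t 19.88 pos [0.623  0.0344 0.0741] F [-3.9 -0.1  4.7] M [ 0.05  0.45 -0.04] w 0.0113 q [ 0.07  0.4   1.98 -0.17  0.38  1.87]
[-1.7  0.4 -5.9] [-0.01 -0.45  0.04]
t 19.93 pos [0.623  0.0344 0.0741] F [-3.8  0.1  5.3] M [-0.04  0.44 -0.02] w 0.0116 q [ 0.07  0.4   1.98 -0.17  0.38  1.87]
[-1.4  0.3 -6.3] [-0.08 -0.44 -0.02]
t 19.98 pos [0.623  0.0344 0.0741] F [-3.3 -0.4  5.4] M [-0.03  0.39 -0.02] w 0.0115 q [ 0.07  0.4   1.98 -0.17  0.38  1.87]
[-0.9  0.7 -6.3] [-0.07 -0.38 -0.01]
t 20.03 pos [0.623  0.0344 0.0741] F [-3.1 -0.1  5.6] M [-0.03  0.38 -0.02] w 0.0111 q [ 0.07  0.4   1.98 -0.17  0.38  1.87]
[-0.6  0.4 -6.3] [-0.06 -0.38 -0.  ]
t 20.03 pos [0.623  0.0344 0.0741] F [-3.1 -0.1  5.6] M [-0.03  0.38 -0.02] w 0.0111 q [ 0.07  0.4   1.98 -0.17  0.38  1.87]
turn deg (tool) [ 0.01  0.02 -0.  ] shift in NEW frame mm [ 1.2 -1.  -0. ] shift in OLD frame [ 1.2 -1.  -0. ]
```

>>> {"op": "apply_moves", "data": {"increments": [[[0,0,0,0,0,0.5,1],[0,0,0,0,0,0,1],[0,0,0,0,0,0,1],[0,0,0,0,0,0,1],[0,0,0,0,0,0,1],[0,0,0,0,0,0,1],[0,0,0,0,0,0,1],[0,0,0,0,0,0,1],[0,0,0,0,0,0,1],[0,0,0,0,0,0,1]]]}}

```text
time: 20.87
eef_pos: [0.623, 0.0344, 0.074]
eef_rot: [3.059, -0.135, 0.62]
force: [-7.4, -0.4, 9.2]
grip_width: 0.0111
```

```bash
python3 chk.py 6; python3 - <<'E'
import sys;sys.argv=["x","6"]
from rect import *
def cross(x,p,lo,hi):
    k=(x>=lo)&(x<=hi);xx,pp=x[k],p[k];m=(pp.max()+pp.min())/2;i=np.where(np.diff(np.sign(pp-m)))[0];return [round(float(xx[j]),2) for j in i]
def dark(x,p,lo,hi):
    k=(x>=lo)&(x<=hi);w=pp=np.max(p[k])-p[k];w=np.clip(w-.4*w.max(),0,None);return round(float((x[k]*w).sum()/w.sum()),2)
for n in("scene","top"):
    for t in("5","6"):
        g,us,vs=rect(n,t,.008);g=g.astype(float).mean(2);r={}
        w=(vs>15)&(vs<25)
        r["F"]=cross(us,g[:,w].mean(1),36,43.5);r["L"]=cross(vs,g[(us>15)&(us<35)].mean(0),27,33)
        if n=="scene": r["N"]=cross(us,g[:,(vs>18)&(vs<27)].mean(1),-46,-38);r["R"]=cross(vs,g[(us>33)&(us<38)].mean(0),-34,-29)
        else: r["R"]=cross(vs,g[(us>26)&(us<35)].mean(0),-31,-25)
        print(n,t,r)
    g,us,vs=rect(n,"1",0);g=g.astype(float).mean(2)
    print(n,"pencil F",dark(us,g[:,(vs>10)&(vs<25)].mean(1),37,46),"N",dark(us,g[:,(vs>10)&(vs<25)].mean(1),-47,-38),"L",dark(vs,g[(us>10)&(us<35)].mean(0),27,36),"R",dark(vs,g[(us>10)&(us<35)].mean(0),-37,-28))
E
```

```text
F [ -2.72   0.28 -10.91] [0.45 0.41 0.63] M [-0.039 -0.598  0.006] t 21.4667
t 21.47 pos [0.623  0.0344 0.074 ] F [-6.8  0.4  9.8] M [ 0.06  0.6  -0.03] w 0.0112 q [ 0.07  0.4   1.98 -0.17  0.38  1.87]
turn deg (tool) [ 0.01  0.01 -0.  ] shift in NEW frame mm [ 1.2 -1.  -0.1] shift in OLD frame [ 1.2 -1.  -0.1]
scene 5 {'F': [39.5], 'L': [30.25], 'N': [-41.25], 'R': [-31.0]}
scene 6 {'F': [38.5], 'L': [29.0], 'N': [-41.75], 'R': [-29.5, -33.0]}
scene pencil F 39.86 N -44.17 L 30.32 R -33.7
top 5 {'F': [41.5], 'L': [29.5], 'R': [-28.25]}
top 6 {'F': [43.5, 39.5], 'L': [29.5], 'R': [-29.75]}
top pencil F 42.39 N -41.71 L 31.69 R -32.28
```

View pics/chk6_scene.png

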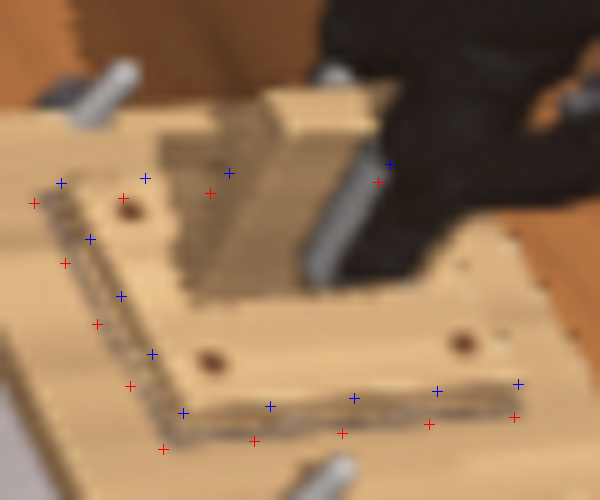

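View pics/chk6_top.png

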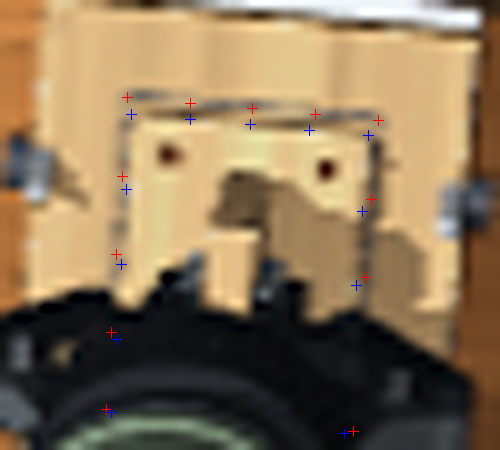

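>>> {"op": "apply_moves", "data": {"increments": [[[0,0,0,-0.2,0,-0.1,1],[0,0,0,0,0,0,1],[0,0,0,0,0,0,1],[0,0,0,0,0,0,1],[0,0,0,0,0,0,1],[0,0,0,0,0,0,1],[0,0,0,0,0,0,1],[0,0,0,0,0,0,1],[0,0,0,0,0,0,1],[0,0,0,0,0,0,1]]]}}

```text
time: 22.3
eef_pos: [0.623, 0.0344, 0.074]
eef_rot: [3.059, -0.135, 0.62]
force: [-5.7, 0.3, 8.0]
grip_width: 0.0115
```

```bash
python3 chk.py 7; python3 - <<'E'
import cv2,pickle
ims=[]
for t in("1","7"):
    ims.append(pickle.load(open(f"scene{t}.pkl","rb"))["pixels"][225:350,250:400,::-1])
cv2.imwrite("pics/f7.png",cv2.resize(cv2.hconcat(ims),None,fx=2.65,fy=2.65,interpolation=cv2.INTER_CUBIC))
cv2.imwrite("pics/full7.png",pickle.load(open("top7.pkl","rb"))["pixels"][:,:,::-1])
E
```

```text
F [-2.08  0.28 -9.61] [0.51 0.29 0.63] M [-0.051 -0.531 -0.025] t 22.9
t 22.9 pos [0.623  0.0344 0.0741] F [-5.3  0.2  8.8] M [-0.01  0.56 -0.01] w 0.0109 q [ 0.07  0.4   1.98 -0.17  0.37  1.87]
turn deg (tool) [ 0.01 -0.01  0.  ] shift in NEW frame mm [ 1.2 -1.  -0. ] shift in OLD frame [ 1.2 -1.  -0. ]
```

View pics/f7.png

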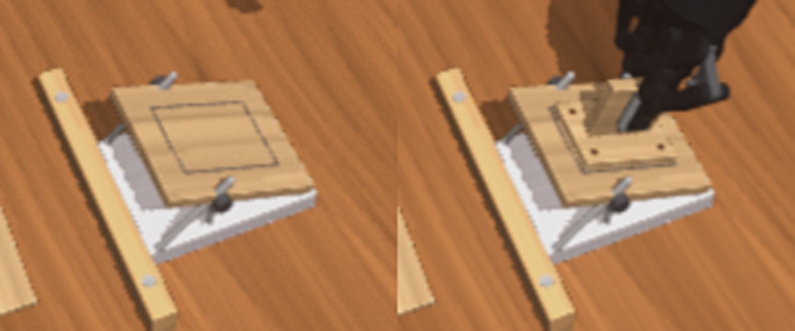

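View pics/full7.png

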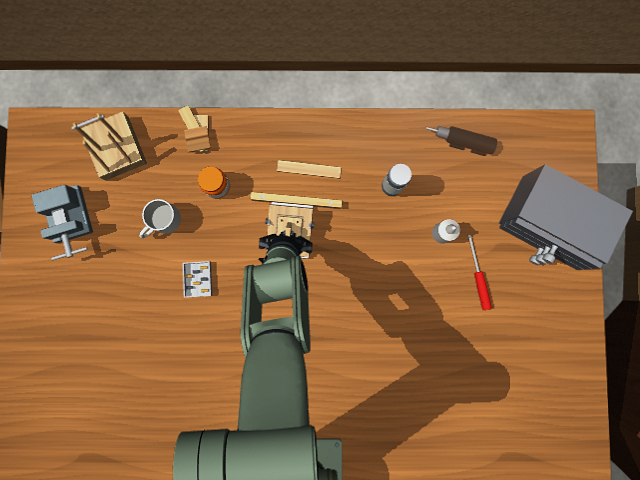

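The jig is still against the rail and nothing else has moved. The foot sits inside the outline at about 9.6 N and steady, so I'm handing in.

```bash
python3 -c "
from h import *
st();print(close_job());st()"
```

```text
t 22.9 pos [0.623  0.0344 0.0741] F [-5.3  0.2  8.8] M [-0.01  0.56 -0.01] w 0.0109 q [ 0.07  0.4   1.98 -0.17  0.37  1.87]
the job is handed in; nothing more can be done
None
the job is handed in; nothing more can be done
```

I pushed the jig back against the rail, gripped the bracket by its fin and tilted it to the face slope of about 0.40 rad. I then pressed its foot onto the face inside the outline and handed the job in at 22.9 s, still gripping and pressing.

**Jig:** I pushed low with two spread fingers until it stopped dead at 19 N. The camera fit afterwards gave a gap of about 0 mm to the rail and matching yaw. It was still there in the last pictures.

**Bracket position:** The first press landed about 1 mm off in each direction, so I lifted, shifted it and pressed again. The two views then put it roughly 0 to 0.5 mm from centre. Only part of the edges can be seen, and the outline leaves just 2 mm of margin.

**Push:** The last reading averaged 9.6 N along the face normal, plus about 2 N of shear down the slope. The moment puts the push near the middle of the foot, about 10 mm toward its near end, which fits a flush seat.

**Disagreements:** Contact came about 1.3 mm lower than the cameras predicted, within the calibration error. Before the correction the two cameras disagreed on the foot's offset by about 0.5 mm, and I used a value between them.

The last top view showed no change in the other objects.

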